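# Clip the carousel spindles with the fork

### The job

The sample carousel on the bench is being put back together: fit every loose retaining clip that is lying out on the bench onto a spindle of its own. One clip at a time, turn the table by its knob until a bare spindle clicks into place at the gate, lay the clip flat on the loading deck with its jaws towards the spindle, and push it with the hand-held fork, never with the fingers, until it snaps fully home round the spindle. When all are on, leave the table clicked in with the next bare spindle at the gate, lay the fork flat back on its dark mat, and leave the tape roll, the small carton and the dish pack where they are.

Things in the scene. Friction and masses are not known exactly. Their poses are not given: they have to be found in the camera images.
- carousel: Grey round carousel base, fixed on the bench, 171 mm across, with an aluminium loading deck on one side. Origin on the bench under the turntable's axis; its -x axis points out along the deck, so a clip is pushed along its +x. Turntable 158 mm across, flat top at z = 32 mm, ringed except at the deck by a fixed guard rim (outer radius 86 mm, 6 mm above the table).
- gate (a point): Fixed point at (-45, 0, 32) mm of the carousel: the foot of a spindle is here when the table is clicked in.
- deck_spot (a point): Point on the deck's top, at (-100, 0, 32.3) mm of the carousel and with its axes: lay a clip with its origin here. The deck reaches from x = -136 to -80.5 mm, y = -30 to 30 mm, 0.3 mm above the table, and leads onto it. Two rails on it, 5 mm high, 4 mm thick, run from x = -128 to -82.5 mm; the gap between them narrows from 48 mm (outer end) to 37 mm.
- turntable (a joint): Angle of the turntable, positive counter-clockwise from above, limits -7 to 7 rad. It clicks in at every multiple of pi/3 with a spindle at the gate. A sprung plunger draws it in from 0.1 rad either side and holds it with about 0.13 N m; beyond, it rides over a hump to 0.35 rad, then is free and stays where left (slight friction). It may start between clicks.
- knob_grip (a point): Middle of the bar knob on the turntable's axis, 66 mm above the bench: a black bar 44 mm long, 12 mm thick, 30 mm high (z = 46 to 76 mm), long along the point's x axis, which turns with the table (the point's axes are the carousel's when the joint reads 0). Pinch it across its 12 mm from above and turn.
- mat: Thin dark rubber mat 190 x 85 x 2 mm fixed on the bench, long along its x; origin at the centre of its underside. The fork's place.
- fork: Fork tool, 90 g, lies on its flat underside. Origin: underside, below the middle of the black handle (x = -35 to 35 mm, 16 mm wide, 30 mm high; grip it here). +x points to the prongs, which are level with the underside: two, 5 mm thick, 8 mm wide, 16 mm gap between them, 17 mm deep, 32 mm over all, tips at x = +85 mm. Cross foot 48 mm wide, 4 mm high, at x = -46 to -30 mm.
- spindle_0 (a point): Foot of spindle 0 on the turntable's top, 45 mm from the axis, 0 degrees counter-clockwise from the gate when the joint reads 0. Steel shaft 12 mm in diameter with a 20 mm head, 12 mm high over all; the 7 mm groove between table and head takes one clip.
- spindle_1 (a point): Foot of spindle 1 on the turntable's top, 45 mm from the axis, 60 degrees counter-clockwise from the gate when the joint reads 0. Steel shaft 12 mm in diameter with a 20 mm head, 12 mm high over all; the 7 mm groove between table and head takes one clip.
- spindle_2 (a point): Foot of spindle 2 on the turntable's top, 45 mm from the axis, 120 degrees counter-clockwise from the gate when the joint reads 0. Steel shaft 12 mm in diameter with a 20 mm head, 12 mm high over all; the 7 mm groove between table and head takes one clip.
- spindle_3 (a point): Foot of spindle 3 on the turntable's top, 45 mm from the axis, 180 degrees counter-clockwise from the gate when the joint reads 0. Steel shaft 12 mm in diameter with a 20 mm head, 12 mm high over all; the 7 mm groove between table and head takes one clip.
- spindle_4 (a point): Foot of spindle 4 on the turntable's top, 45 mm from the axis, 240 degrees counter-clockwise from the gate when the joint reads 0. Steel shaft 12 mm in diameter with a 20 mm head, 12 mm high over all; the 7 mm groove between table and head takes one clip.
- spindle_5 (a point): Foot of spindle 5 on the turntable's top, 45 mm from the axis, 300 degrees counter-clockwise from the gate when the joint reads 0. Steel shaft 12 mm in diameter with a 20 mm head, 12 mm high over all; the 7 mm groove between table and head takes one clip.
- clip_a: Dark steel clip, one of up to three alike (or absent), 34 mm wide, 5 mm thick, 42 g, flat underneath. Origin: underside, centre of the opening where the shaft sits when home. +x points out of the mouth between two sprung jaws (ends at x = 9 mm). The prongs push its shoulders' rear faces at x = -20 mm, 5 to 17 mm either side of the middle. It takes 4 to 9 N, starting 11 mm short of home.
- clip_a_tab (a point): Top centre of clip_a's upright tab, at (-24, 0, 28) mm of the clip: 12 mm long (clip x = -30 to -18), 10 mm wide, on a tongue of that width that runs back between the shoulders, 24 mm high above the 5 mm plate. The handle for picking the clip up, from above across its 10 mm; the fork straddles it.
- clip_b: Dark steel clip, one of up to three alike (or absent), 34 mm wide, 5 mm thick, 42 g, flat underneath. Origin: underside, centre of the opening where the shaft sits when home. +x points out of the mouth between two sprung jaws (ends at x = 9 mm). The prongs push its shoulders' rear faces at x = -20 mm, 5 to 17 mm either side of the middle. It takes 4 to 9 N, starting 11 mm short of home.
- clip_b_tab (a point): Top centre of clip_b's upright tab, at (-24, 0, 28) mm of the clip: 12 mm long (clip x = -30 to -18), 10 mm wide, on a tongue of that width that runs back between the shoulders, 24 mm high above the 5 mm plate. The handle for picking the clip up, from above across its 10 mm; the fork straddles it.
- clip_c: Dark steel clip, one of up to three alike (or absent), 34 mm wide, 5 mm thick, 42 g, flat underneath. Origin: underside, centre of the opening where the shaft sits when home. +x points out of the mouth between two sprung jaws (ends at x = 9 mm). The prongs push its shoulders' rear faces at x = -20 mm, 5 to 17 mm either side of the middle. It takes 4 to 9 N, starting 11 mm short of home.
- clip_c_tab (a point): Top centre of clip_c's upright tab, at (-24, 0, 28) mm of the clip: 12 mm long (clip x = -30 to -18), 10 mm wide, on a tongue of that width that runs back between the shoulders, 24 mm high above the 5 mm plate. The handle for picking the clip up, from above across its 10 mm; the fork straddles it.
- label_tape: Roll of label tape lying flat, 62 mm across, 19 mm high; origin at the centre of its underside. Leave it alone.
- cover_glass: Small carton 50 x 56 x 22 mm; origin at the centre of its underside. Leave it alone.
- dish_pack: Clear round dish in a flat pack, 79 x 82 x 13 mm; origin at the centre of its underside. Leave it alone.

How it is judged:
By the outcome, as a careful person would: the job done as asked, in the order asked, and still so for the second after the job is handed in, with the robot touching nothing.
Of clip_a, clip_b, clip_c only 2 to 3 are there at a start; the rules pass over those that are not, and their reading is None.
At some moment in a run one of fork may be knocked a few centimetres aside while the robot is not near it.
Once in a run the grip may slacken for a moment while it holds something.
It also fails if it takes over 210 s, if anything falls off the work surface, if the arm or the gripper's body presses on something with over 40 N, if the wrist force passes 120 N, or if a joint passes its speed limit or range.

### The arm

A 6-joint arm with a two-finger parallel gripper is mounted at the origin on a cart in front of the work surface, level with it; the furniture and walls round the work are solid. World frame = base frame: x ahead of the robot, y to its left, z up, the work surface at z = 0. Lengths are in m, angles in rad, forces in N, time in s.
With the tool pointing down it reaches from about 0.3 to 0.775 m from the base axis. Payload 14.6 kg.
Tool frame: the origin (TCP) lies midway between the tips of the shut fingers; the grasp point (between the pads) lies 19 mm behind it; z points along the fingers, y is the line along which they close (so a half turn about z gives the same grasp; the last joint's range is limited). The gripper opens to 94 mm and grips with 3 to 60 N. Pads are 16 mm wide; open, the fingers measure 119 mm over their backs; the gripper's body (75 mm by 177 mm) begins 78 mm behind the grasp point.
Start: joints at [1.126, 0.3, 1.521, -0, 1.321, -0.067], TCP at [0.203, 0.511, 0.205] pointing down, gripper open.
Joint ranges: [-3.03, 3.03], [-0.79, 2.21], [0.23, 2.52], [-1.04, 4.18], [0, 3.07], [-2.55, 2.55]. Speed limits (rad/s): [2.22, 2.22, 2.57, 3.14, 3.14, 3.14].

### API

Orientations are given as [roll, pitch, yaw] about the fixed x, y, z axes, in that order (R = Rz(yaw) Ry(pitch) Rx(roll)).
In Python, from station import telemetry, optics, ctrl gives the robot as it stands.
- The arm moves only by the tool carry_out, never from a script. Its argument "plan" is a list that holds one entry, the list of rows, each a list of 7 numbers: the shift along the tool's x, y, z in mm, then the turn, a rotation vector about the tool's x, y, z in rad, then the finger opening in mm, from 0 to 94. A call has 1 to 20 rows; each row shifts and turns the commanded pose from where the row before left it, along the tool's axes as they then stand; what a row does not reach is not made up. A row lasts 1/12 s, in which the tool goes at most 41.7 mm and 7.16 degrees, less where a joint would pass 70% of its speed; a pose out of reach is approached as far as the arm can. A call with a gripper value outside its range is refused whole. The fingers move at their own pace and stop on an object; "squeeze" is the grip in N (left out, the last holds). Time passes only in rows, so rows that do not move let the fingers close. It gives the time, the measured TCP pose, the force, the opening and the grip force at its end, in the units of the state.
- telemetry.get_obs(): the state, without advancing time (a new reading comes with each control period).
- optics.camera(name): name is "scene" or "top"; returns a dict with "pixels" (400x640x3 uint8, red, green, blue), "intrinsics" (3x3 intrinsics, pixels), "dist_coeffs" ([k1, k2, p1, p2, k3] as OpenCV has them; the pictures are not rectified), "origin" and "rotation" of the camera in the world. Camera axes: x right, y down, z forward; pixel columns grow to the right and rows downward; lengths in m; the calibration is good to about 2 mm. A picture is of the moment at which its call begins. There is no depth.
- ctrl.hand_in(): hands the job in; it is judged then, once.
The state is a dict: "time_s": time; "qpos": joint angles; "joint_vel": joint speeds; "tau": joint torques, N m; "ee_pos": TCP position; "eef_rot": TCP orientation; "force": force on the tool from outside, world axes, zero at the start; "moment": the same for the moment, N m; "grip_width": finger opening in m; "grip_force": force on a finger pad.
Only numpy, scipy, OpenCV 4.12 (cv2) and the standard library are available. Lean on these libraries where they do the work, as an engineer would, in place of code of your own. Each camera call takes 0.05 s, during which the arm holds its last target. There are 200 camera calls.

## Working session

There is one attempt and no reset: what is moved stays moved. The work goes in short steps, Python scripts to look and compute and a tool call to move; the robot and the scene stay as the last step left them, time stands still between calls to the robot, and variables do not carry over. Pictures are saved under pics/ and viewed, at most 14 in all, crops included, and the job is handed in when it is done.

Besides the shell and the picture viewer there is one more tool, called after "Request:" as a command line: name --argument value ..., lists and objects as JSON in quotes. carry_out: Moves the arm, as the interface text tells. Its arguments: {"type":"object","properties":{"plan":{"type":"array","items":{"type":"array","items":{"type":"array","items":{"type":"number"}}}},"squeeze":{"type":"number"}},"required":["plan"]}

```bash
mkdir -p pics; ls
python3 - <<'E'
from station import telemetry, optics, ctrl
import cv2,numpy as np
for n in("top","scene"):
    c=optics.camera(n); cv2.imwrite(f"pics/{n}0.png",c["pixels"][:,:,::-1])
    print(n,c["intrinsics"],c["dist_coeffs"],c["origin"],c["rotation"])
    np.savez(f"{n}0.npz",**c)
print(telemetry.get_obs())
E
```

```text
pics
top [[380.75931638   0.         326.07681108]
 [  0.         380.75931638 206.12463074]
 [  0.           0.           1.        ]] [-0.05111388  0.          0.          0.          0.        ] [0.32847021 0.16415721 1.02090411] [-2.98698986e+00  1.18491909e-03 -1.58579946e+00]
scene [[508.0601966    0.         321.65088107]
 [  0.         508.0601966  198.90579165]
 [  0.           0.           1.        ]] [-0.06463297  0.          0.          0.          0.        ] [0.17181291 0.78761964 0.77939028] [-2.36906454 -0.01000484 -2.6387195 ]
{'time_s': 0.1, 'qpos': array([ 1.12639424e+00,  3.00420338e-01,  1.52151115e+00, -1.97867453e-05,
        1.32070668e+00, -6.65846980e-02]), 'joint_vel': array([ 0.00025332, -0.00152979, -0.0017344 , -0.00043934, -0.00056832,
       -0.00043989]), 'tau': array([ 3.09283256e-03, -5.32644582e+01, -3.53288662e+01,  7.09571620e-02,
        2.33519368e-02, -6.43673411e-05]), 'ee_pos': array([0.20278942, 0.51099698, 0.20494376]), 'eef_rot': array([-3.14054819e+00, -5.04398034e-05,  2.76378015e+00]), 'force': array([ 0.52958685, -0.15465227,  0.26855492]), 'moment': array([ 0.05132058, -0.00635123,  0.02627037]), 'grip_force': 0.0, 'grip_width': 0.09406130730777477}
```

View pics/top0.png

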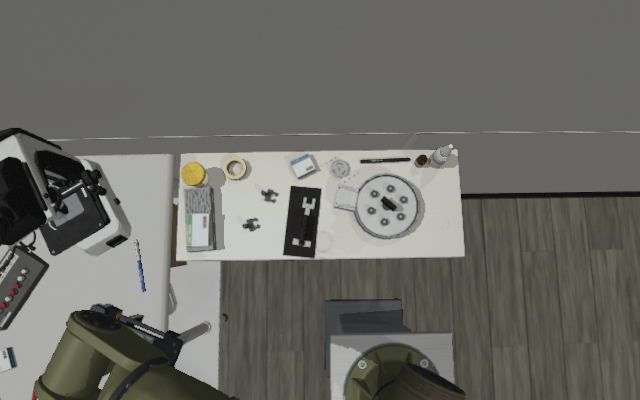

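View pics/scene0.png

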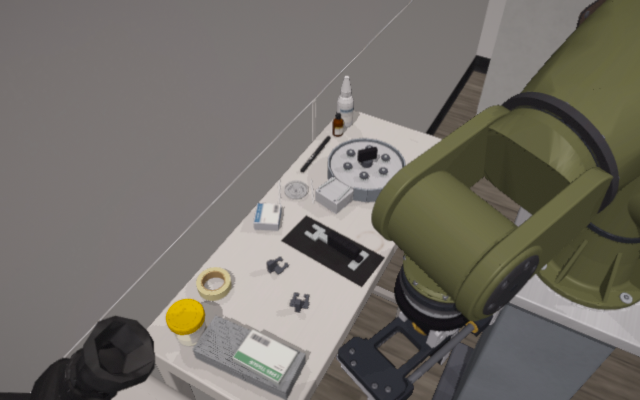

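The top view shows the carousel at (387,205) with its deck to the left at (345,197). The fork is on the mat at (303,222), and there are two clips at (269,195) and (251,224). The scene view shows the same two clips at (277,266) and (300,301). Next I'll make enlarged crops.

```bash
cat > h.py <<'E'
from station import telemetry, optics, ctrl
import cv2,numpy as np
from scipy.spatial.transform import Rotation as R
def cam(n): return optics.camera(n)
def ray(c,px,z):
    p=cv2.undistortPoints(np.array(px,float).reshape(-1,1,2),c["intrinsics"],c["dist_coeffs"]).reshape(-1,2)
    d=np.c_[p,np.ones(len(p))]@R.from_euler("xyz",c["rotation"]).as_matrix().T
    o=np.array(c["origin"]); return o+d*((z-o[2])/d[:,2])[:,None]
def proj(c,P):
    M=R.from_euler("xyz",c["rotation"]).as_matrix().T
    return cv2.projectPoints(np.array(P,float).reshape(-1,1,3),cv2.Rodrigues(M)[0],-M@np.array(c["origin"]),c["intrinsics"],c["dist_coeffs"])[0].reshape(-1,2)
def crop(c,x,y,w,h,s,name):
    im=cv2.resize(c["pixels"][y:y+h,x:x+w,::-1],None,fx=s,fy=s,interpolation=cv2.INTER_CUBIC)
    for k in range(0,w,10): cv2.putText(im,str(x+k),(k*s,8),0,.3,(0,0,255),1); cv2.line(im,(k*s,10),(k*s,14),(0,0,255))
    for k in range(0,h,10): cv2.putText(im,str(y+k),(0,k*s+3),0,.3,(0,0,255),1)
    cv2.imwrite(name,im)
def st():
    o=telemetry.get_obs(); print(round(o["time_s"],2),o["ee_pos"].round(4),o["eef_rot"].round(3),o["force"].round(1),round(o["grip_width"],4),round(o["grip_force"],1),o["qpos"].round(2)); return o
E
python3 - <<'E'
from h import *
t=dict(np.load("top0.npz")); s=dict(np.load("scene0.npz"))
crop(t,230,150,200,120,4,"pics/t1.png"); crop(s,250,120,160,120,5,"pics/s1.png"); 
print(ray(t,[(387,205),(303,222),(269,195),(251,224)],0.0).round(3)); print(ray(s,[(367,168),(277,270),(300,304)],0.0).round(3))
E
```

```text
[[ 0.488 -0.003  0.   ]
 [ 0.445  0.226  0.   ]
 [ 0.521  0.318  0.   ]
 [ 0.442  0.366  0.   ]]
[[ 0.488 -0.019  0.   ]
 [ 0.514  0.324  0.   ]
 [ 0.438  0.367  0.   ]]
```

View pics/t1.png

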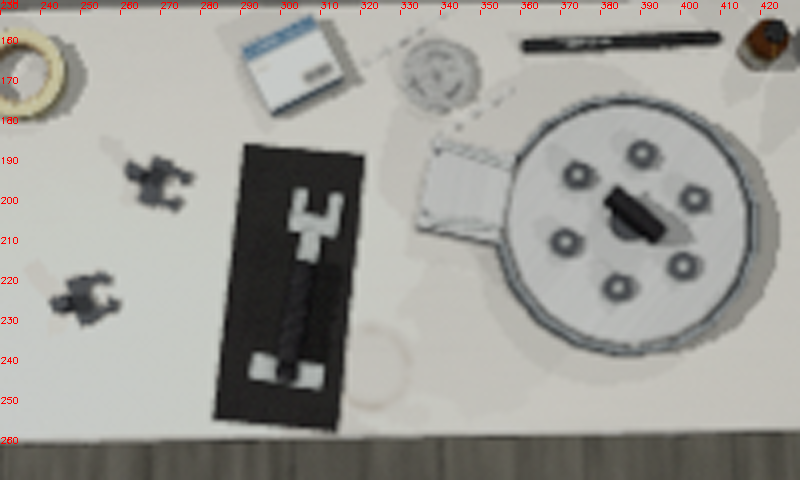

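View pics/s1.png

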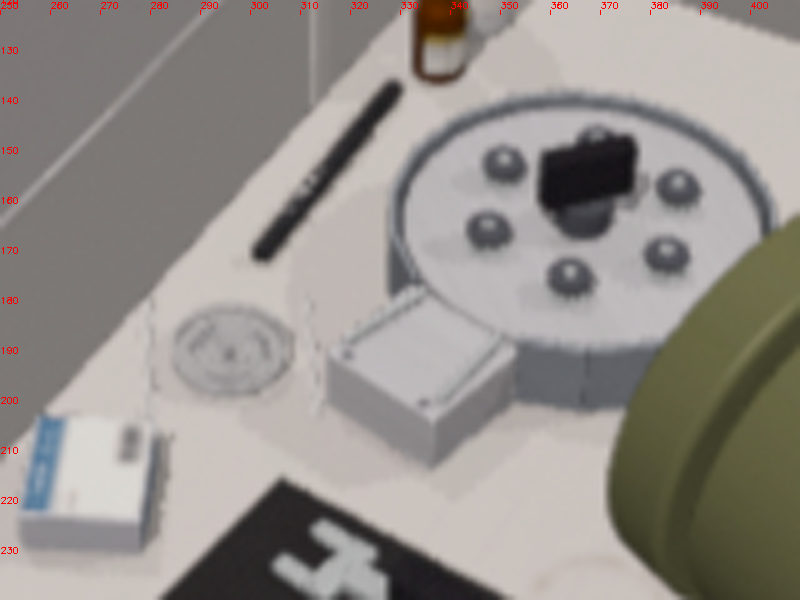

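Run:
```python
from h import *
t=dict(np.load("top0.npz")); s=dict(np.load("scene0.npz"))
sp=ray(t,[(374.3,193.8),(390.3,188.7),(403.6,199.5),(400.8,216.3),(384.8,221.5),(371.5,210.4)],.044)
C=sp.mean(0); print("C top",C, np.degrees(np.arctan2(*(sp-C)[:,[1,0]].T)).round(1),np.linalg.norm(sp[:,:2]-C[:2],axis=1).round(4))
sp=ray(s,[(351,152),(369.5,146),(385.5,157),(383.3,170.4),(364,175),(348,165.5)],.044)
C2=sp.mean(0); print("C scene",C2, np.degrees(np.arctan2(*(sp-C2)[:,[1,0]].T)).round(1))
for c,q in((t,[(334.2,207),(339.2,185)]),(s,[(315.6,190.4),(336.4,203.6)])):
    e=ray(c,q,.0323); m=e.mean(0); print("deck end",e.round(4).tolist(),"mid",m.round(4),"normal deg",np.degrees(np.arctan2(*(m-C)[[1,0]])))
# knob
k=ray(t,[(230+618/4,150+190/4),(230+655/4,150+240/4)],.076);print("knob",k.round(3),np.degrees(np.arctan2(*(k[1]-k[0])[[1,0]])))
# fork
im=t["pixels"]; g=im.min(2)
pr=ray(t,[(304,198),(314.5,199),(301.7,242.7)],.005); print("fork tips/foot",pr.round(4)); a=pr[:2].mean(0)-pr[2]; print("fork yaw",np.degrees(np.arctan2(a[1],a[0])),"len",np.linalg.norm(a))
for c,bx in((t,[(255,185,282,206),(238,214,263,235)]),(s,[(260,253,292,276),(286,289,312,314)])):
  for x0,y0,x1,y1 in bx:
    m=(c["pixels"][y0:y1,x0:x1].max(2)<125).astype(np.uint8)
    print("\n".join("".join(".#"[v] for v in r) for r in m))
mat=ray(t,[(230+244/4,150+144/4),(230+363/4,150+156/4),(230+337/4,150+430/4),(230+213/4,150+418/4)],.002);print("mat",mat.round(3).tolist(),mat.mean(0))
crop(s,255,245,65,75,8,"pics/s2.png"); crop(t,235,180,50,60,10,"pics/t2.png")
a=cv2.imread("pics/s2.png");b=cv2.imread("pics/t2.png");
cv2.imwrite("pics/c2.png",cv2.resize(np.hstack([b,a[:600,:500]]),None,fx=.8,fy=.8))
```

```text
C top [0.48131421 0.00309532 0.044     ] [  48.1  -11.7  -72.  -132.3  168.4  107.8] [0.045  0.0439 0.0447 0.0449 0.044  0.0444]
C scene [0.48074362 0.00556625 0.044     ] [ -12.   -71.4 -133.9  166.2  107.7   49.7]
deck end [[0.4799, 0.1417, 0.0323], [0.5387, 0.1274, 0.0323]] mid [0.5093 0.1345 0.0323] normal deg 77.98624951599598
deck end [[0.5391, 0.1305, 0.0323], [0.4836, 0.143, 0.0323]] mid [0.5114 0.1367 0.0323] normal deg 77.32862217033292
knob [[ 0.496  0.015  0.076]
 [ 0.463 -0.007  0.076]] -145.61064382552118
fork tips/foot [[0.51   0.2225 0.005 ]
 [0.5068 0.194  0.005 ]
 [0.3892 0.2294 0.005 ]]
fork yaw -10.041867175199473 len 0.12101034024312314
...........................
...........................
...........................
...........................
..............#............
.......#.....#####.........
.......###...#####.........
......##############.......
......#################....
.......###########..###....
.........########...###....
..........######...........
..........######...........
..........######...........
..........######...........
..........####
[... 1564 characters left out ...]
..
........#####.............
........#####.............
........#####.....#####...
.......#####......#####...
.......####........####...
.......####.........###...
......########.....####...
.....###########.######...
.....##################...
....###################...
....###################...
....###################...
....###################...
.....#################....
.........#############....
.........#######..####....
.........######...........
.........######...........
.........#####............
............##............
..........................
mat [[0.544, 0.258, 0.002], [0.535, 0.177, 0.002], [0.35, 0.196, 0.002], [0.359, 0.279, 0.002]] [0.44690123 0.22752014 0.002     ]
```

View pics/c2.png

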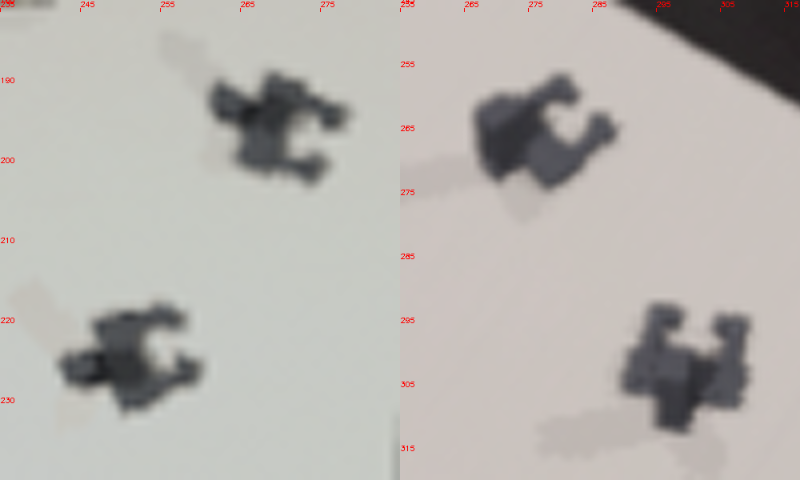

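Top view, left half: clip 1's jaw tips are at (278,194.7) and (275.4,202.5); clip 2's are at (258,219.8) and (260,226.2). The tabs are on the left. Scene view, right half: the tips are at (282.3,258.3)/(287.5,265) and (297,293.4)/(307.3,294.7). All six spindles are bare, and the table sits about 30° between clicks.

```bash
cat >> h.py <<'E'
def go(x,y,z,yaw=None,o=None):
    o=o or telemetry.get_obs(); p=o["ee_pos"]; y0=np.degrees(o["eef_rot"][2]); yaw=y0 if yaw is None else yaw
    d=(yaw-y0+180)%360-180; a=np.radians(yaw); w=(np.array([x,y,z])-p)*1000
    print("rotz rad %.3f  shift(after rot) x %.1f y %.1f z %.1f  from yaw %.1f"%(-np.radians(d),w[0]*np.cos(a)+w[1]*np.sin(a),w[0]*np.sin(a)-w[1]*np.cos(a),-w[2],y0))
E
python3 - <<'E'
from h import *
t=dict(np.load("top0.npz")); s=dict(np.load("scene0.npz"))
for n,a,b in(("1",[(278,194.7),(275.4,202.5)],[(287.5,265),(282.3,258.3)]),("2",[(258,219.8),(260,226.2)],[(307.3,294.7),(297,293.4)])):
  for c,q in((t,a),(s,b)):
    P=ray(c,q,.004); v=P[1]-P[0]; yaw=np.arctan2(v[1],v[0])
    for w in(1,-1):
      u=np.array([np.cos(yaw+w*np.pi/2),np.sin(yaw+w*np.pi/2)]); m=P.mean(0)[:2]
      if u[1]<0: print("clip",n,"tipgap",np.linalg.norm(v).round(4),"yaw",np.degrees(np.arctan2(u[1],u[0])).round(1),"org",(m-.009*u).round(4),"tab",(m-.033*u).round(4))
print("tab scene",ray(s,[(270.6,261.7),(297.8,302.3)],.028).round(4)); 
print("tab top",ray(t,[(262.3,192.4),(243.5,226)],.028).round(4)); 
go(.481,.0045,.12,48.0)
E
```

```text
clip 1 tipgap 0.0225 yaw -108.0 org [0.5125 0.3052] tab [0.5199 0.3281]
clip 1 tipgap 0.0191 yaw -117.2 org [0.514  0.3101] tab [0.5249 0.3314]
clip 2 tipgap 0.0183 yaw -72.2 org [0.441  0.3526] tab [0.4337 0.3755]
clip 2 tipgap 0.0188 yaw -69.2 org [0.4412 0.3575] tab [0.4326 0.38  ]
tab scene [[0.5223 0.3301 0.028 ]
 [0.4339 0.3809 0.028 ]]
tab top [[0.5227 0.332  0.028 ]
 [0.4337 0.3806 0.028 ]]
rotz rad 1.926  shift(after rot) x -190.2 y 545.7 z 84.9  from yaw 158.4
```

Request:
carry_out --plan '[[[0, 0, 0, 0, 0, 0.12, 30], [0, 0, 0, 0, 0, 0.12, 30], [0, 0, 0, 0, 0, 0.12, 30], [0, 0, 0, 0, 0, 0.12, 30], [0, 0, 0, 0, 0, 0.12, 30], [0, 0, 0, 0, 0, 0.12, 30], [0, 0, 0, 0, 0, 0.12, 30], [0, 0, 0, 0, 0, 0.12, 30], [0, 0, 0, 0, 0, 0.12, 30], [0, 0, 0, 0, 0, 0.12, 30], [0, 0, 0, 0, 0, 0.12, 30], [0, 0, 0, 0, 0, 0.12, 30], [0, 0, 0, 0, 0, 0.12, 30], [0, 0, 0, 0, 0, 0.12, 30], [0, 0, 0, 0, 0, 0.12, 30], [0, 0, 0, 0, 0, 0.12, 30]]]' --squeeze 30

```text
time_s: 1.43
ee_pos: [0.2028, 0.5111, 0.2051]
eef_rot: [3.141, 0.001, 0.838]
force: [0.4, -0.2, 0.8]
grip_width: 0.03
grip_force: 0.0
```

Request:
carry_out --plan '[[[-10, 30, 4, 0, 0, 0, 30], [-10, 30, 4, 0, 0, 0, 30], [-10, 30, 4, 0, 0, 0, 30], [-10, 30, 4, 0, 0, 0, 30], [-10, 30, 4, 0, 0, 0, 30], [-10, 30, 4, 0, 0, 0, 30], [-10, 30, 4, 0, 0, 0, 30], [-10, 30, 4, 0, 0, 0, 30], [-10, 30, 4, 0, 0, 0, 30], [-10, 30, 4, 0, 0, 0, 30], [-10, 30, 4, 0, 0, 0, 30], [-10, 30, 4, 0, 0, 0, 30], [-10, 30, 4, 0, 0, 0, 30], [-10, 30, 4, 0, 0, 0, 30], [-10, 30, 4, 0, 0, 0, 30], [-10, 30, 4, 0, 0, 0, 30], [-10, 30, 4, 0, 0, 0, 30], [-10, 30, 4, 0, 0, 0, 30]]]'

```text
time_s: 2.93
ee_pos: [0.4871, 0.0163, 0.1331]
eef_rot: [-3.141, 0.0, 0.844]
force: [0.2, 0.2, 0.2]
grip_width: 0.03
grip_force: 0.0
```

Run:
```python
from h import *
o=st(); go(.481,.0045,.05,48.0,o)
```

```text
2.93 [0.4871 0.0163 0.1331] [-3.141  0.     0.844] [0.2 0.2 0.2] 0.03 0.0 [-0.04  0.24  1.78 -0.    1.13  0.69]
rotz rad 0.006  shift(after rot) x -12.8 y 3.3 z 83.1  from yaw 48.3
```

Request:
carry_out --plan '[[[-6, 3, 0, 0, 0, 0, 30], [-6, 0, 0, 0, 0, 0, 30], [0, 0, 20, 0, 0, 0, 30], [0, 0, 20, 0, 0, 0, 30], [0, 0, 20, 0, 0, 0, 30], [0, 0, 15, 0, 0, 0, 30], [0, 0, 6, 0, 0, 0, 30], [0, 0, 0, 0, 0, 0, 30], [0, 0, 0, 0, 0, 0, 0], [0, 0, 0, 0, 0, 0, 0], [0, 0, 0, 0, 0, 0, 0], [0, 0, 0, 0, 0, 0, 0]]]'

```text
time_s: 3.93
ee_pos: [0.4834, 0.0055, 0.0536]
eef_rot: [3.135, -0.003, 0.844]
force: [16.6, -14.6, -13.1]
grip_width: 0.0119
grip_force: 30.0
```

Request:
carry_out --plan '[[[-1, 1.5, 0, 0, 0, 0, 0], [0, 0, 0, 0, 0, 0, 0], [0, 0, 0, 0, 0, -0.07, 0], [0, 0, 0, 0, 0, -0.07, 0], [0, 0, 0, 0, 0, -0.07, 0], [0, 0, 0, 0, 0, -0.07, 0], [0, 0, 0, 0, 0, -0.07, 0], [0, 0, 0, 0, 0, -0.07, 0], [0, 0, 0, 0, 0, -0.07, 0], [0, 0, 0, 0, 0, -0.03, 0], [0, 0, 0, 0, 0, 0, 0], [0, 0, 0, 0, 0, 0, 0]]]'

```text
time_s: 4.93
ee_pos: [0.483, 0.0056, 0.0536]
eef_rot: [3.137, -0.002, 1.364]
force: [8.8, 3.6, -5.7]
grip_width: 0.012
grip_force: 30.0
```

Request:
carry_out --plan '[[[0, 0, 0, 0, 0, 0, 30], [0, 0, 0, 0, 0, 0, 30], [0, 0, 0, 0, 0, 0, 30], [0, 0, -20, 0, 0, 0, 30], [0, 0, -30, 0, 0, 0, 30], [0, 0, -30, 0, 0, 0, 30], [0, 0, -30, 0, 0, 0, 30], [0, 0, 0, 0, 0, 0, 30]]]'

```text
time_s: 5.6
ee_pos: [0.4834, 0.005, 0.168]
eef_rot: [3.134, -0.001, 1.364]
force: [0.2, -0.4, 0.7]
grip_width: 0.0305
grip_force: 0.0
```

Run:
```python
from h import *
o=st(); go(.5225,.331,.15,70,o)
```

```text
5.6 [0.4834 0.005  0.168 ] [ 3.134e+00 -1.000e-03  1.364e+00] [ 0.2 -0.4  0.7] 0.0305 0.0 [-0.07  0.18  1.76 -0.    1.19  0.14]
rotz rad 0.142  shift(after rot) x 319.7 y -74.8 z 18.0  from yaw 78.1
```

Request:
carry_out --plan '[[[0, 0, 0, 0, 0, 0.071, 40], [0, 0, 0, 0, 0, 0.071, 40], [25, -6, 0, 0, 0, 0, 40], [25, -6, 0, 0, 0, 0, 40], [25, -6, 0, 0, 0, 0, 40], [25, -6, 0, 0, 0, 0, 40], [25, -6, 0, 0, 0, 0, 40], [25, -6, 0, 0, 0, 0, 40], [25, -6, 0, 0, 0, 0, 40], [25, -6, 0, 0, 0, 0, 40], [25, -6, 0, 0, 0, 0, 40], [25, -6, 0, 0, 0, 0, 40], [25, -6, 0, 0, 0, 0, 40], [25, -6, 0, 0, 0, 0, 40], [20, -3, 0, 0, 0, 0, 40], [0, 0, 0, 0, 0, 0, 40]]]'

```text
time_s: 6.93
ee_pos: [0.5201, 0.3342, 0.1617]
eef_rot: [-3.141, 0.0, 1.224]
force: [-1.1, 0.8, -0.4]
grip_width: 0.0402
grip_force: 0.0
```

Run:
```python
from h import *
c=cam("top"); o=st(); go(.5225,.331,.01,70,o); crop(c,230,150,200,120,4,"pics/t3.png")
```

```text
6.98 [0.52   0.3325 0.1617] [-3.141e+00  1.000e-03  1.224e+00] [ 0.1 -1.1 -0.4] 0.04 0.0 [ 0.51  0.49  1.37 -0.    1.29  0.86]
rotz rad 0.002  shift(after rot) x -0.6 y 2.9 z 151.7  from yaw 70.1
```

View pics/t3.png

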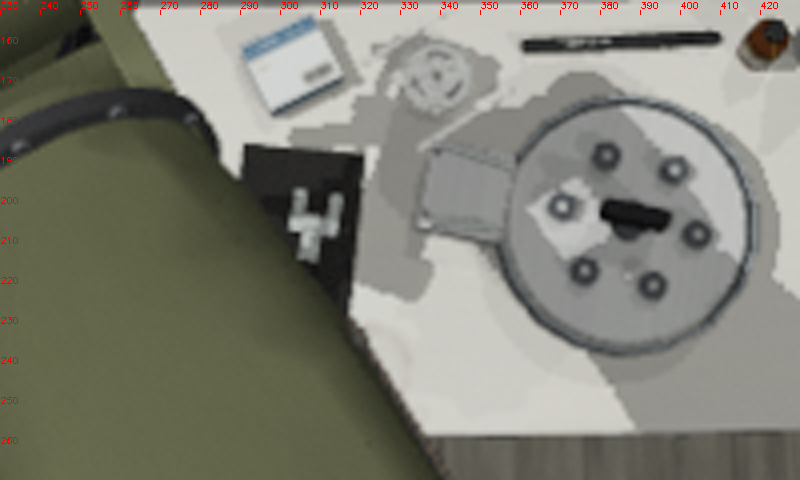

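Spindles are now at (370.5,201.5), (381.5,188.8), (398.7,192.7), (404.3,208.5), (393,221.2) and (376,217.5), so one is at the gate. The fork hasn't moved, with its tips at (304,198).

Run:
```python
from h import *
t=dict(np.load("top0.npz"))
sp=ray(t,[(370.5,201.5),(381.5,188.8),(398.7,192.7),(404.3,208.5),(393,221.2),(376,217.5)],.044)
C=sp.mean(0); a=np.degrees(np.arctan2(*(sp-C)[:,[1,0]].T)); print(C,a.round(1),((a-a[0]+30)%60-30).mean()+a[0])
```

```text
[0.48132409 0.00365805 0.044     ] [  77.3   17.5  -44.1 -102.8 -163.1  136.5] 76.88726377651692
```

Request:
carry_out --plan '[[[0, 3, 25, 0, 0, 0, 40], [0, 0, 25, 0, 0, 0, 40], [0, 0, 25, 0, 0, 0, 40], [0, 0, 25, 0, 0, 0, 40], [0, 0, 25, 0, 0, 0, 40], [0, 0, 15, 0, 0, 0, 40], [0, 0, 13, 0, 0, 0, 40], [0, 0, 0, 0, 0, 0, 40], [0, 0, 0, 0, 0, 0, 0], [0, 0, 0, 0, 0, 0, 0], [0, 0, 0, 0, 0, 0, 0], [0, 0, 0, 0, 0, 0, 0], [0, 0, 0, 0, 0, 0, 0]]]' --squeeze 25

```text
time_s: 8.07
ee_pos: [0.5235, 0.3306, 0.0102]
eef_rot: [3.141, -0.001, 1.222]
force: [0.7, -0.2, 0.2]
grip_width: 0.0106
grip_force: 0.2
```

Request:
carry_out --plan '[[[0, 0, 0, 0, 0, 0, 0], [0, 0, 0, 0, 0, 0, 0], [0, 0, -10, 0, 0, 0, 0], [0, 0, -25, 0, 0, 0, 0], [0, 0, -25, 0, 0, 0, 0], [0, 0, -25, 0, 0, 0, 0], [0, 0, -25, 0, 0, 0, 0], [0, 0, 0, 0, 0, 0, 0], [0, 0, 0, 0, 0, 0, 0]]]'

```text
time_s: 8.82
ee_pos: [0.5236, 0.3307, 0.1211]
eef_rot: [3.14, -0.002, 1.222]
force: [-0.5, -0.0, -0.8]
grip_width: 0.0097
grip_force: 2.9
```

Run:
```python
from h import *
c=cam("scene"); o=st(); p=proj(c,[o["ee_pos"]])[0].astype(int);print(p)
x,y=max(p[0]-50,0),max(p[1]-50,0);crop(c,x,y,110,90,6,"pics/s4.png")
d=np.array([np.cos(np.radians(77.4)),np.sin(np.radians(77.4))]); q=np.array([.4815,.0037])+.124*d; print(q)
go(*q,.10,77.4,o)
```

```text
8.87 [0.523  0.3304 0.1196] [ 3.141 -0.     1.222] [ 0.2  0.1 -1.2] 0.01 2.5 [ 0.5   0.53  1.41 -0.    1.21  0.85]
[266 229]
[0.50854976 0.12471368]
rotz rad -0.129  shift(after rot) x -203.9 y 30.7 z 19.6  from yaw 70.0
```

View pics/s4.png

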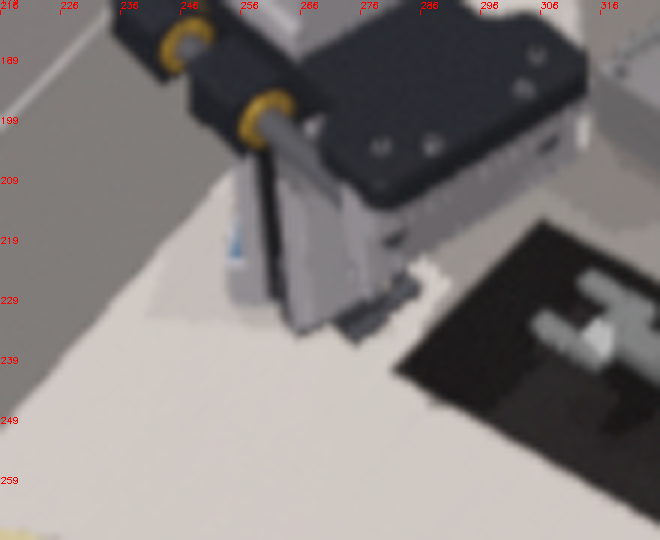

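The clip is held level between the fingers, with its jaws pointing towards the carousel (about (280,228) in the scene).

Request:
carry_out --plan '[[[0, 0, 0, 0, 0, -0.065, 0], [0, 0, 0, 0, 0, -0.064, 0], [-25, 4, 0, 0, 0, 0, 0], [-25, 4, 0, 0, 0, 0, 0], [-25, 4, 0, 0, 0, 0, 0], [-25, 4, 0, 0, 0, 0, 0], [-25, 4, 0, 0, 0, 0, 0], [-25, 4, 0, 0, 0, 0, 0], [-25, 4, 0, 0, 0, 0, 0], [-20, 2, 0, 0, 0, 0, 0], [-9, 0, 0, 0, 0, 0, 0], [0, 0, 0, 0, 0, 0, 0], [0, 0, 0, 0, 0, 0, 0]]]'

```text
time_s: 9.95
ee_pos: [0.5078, 0.1251, 0.119]
eef_rot: [-3.141, 0.0, 1.35]
force: [0.1, -0.7, -0.3]
grip_width: 0.0099
grip_force: 25.0
```

Run:
```python
from h import *
o=st(); go(.5085,.1247,.0435,77.4,o)
c=cam("scene");crop(c,280,130,110,90,6,"pics/s5.png")
```

```text
9.95 [0.5078 0.1251 0.119 ] [-3.141  0.     1.35 ] [ 0.1 -0.7 -0.3] 0.0099 25.0 [0.17 0.33 1.69 0.   1.12 0.39]
rotz rad -0.001  shift(after rot) x -0.3 y 0.8 z 75.5  from yaw 77.4
```

View pics/s5.png

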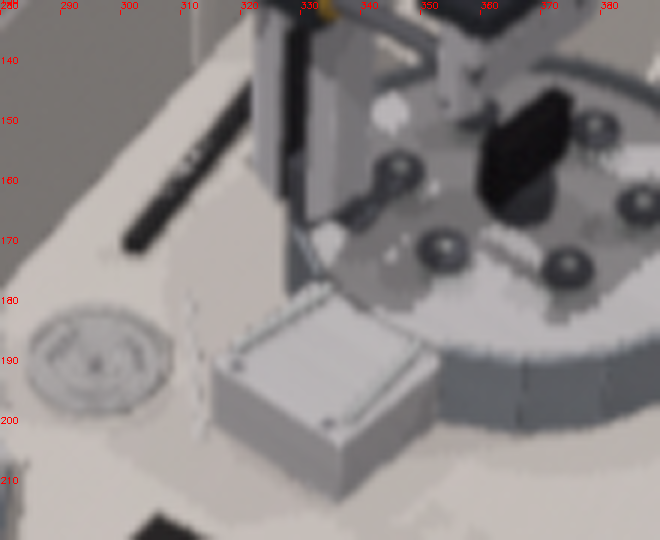

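The clip is still held above the deck (its jaw is near (340,165)), and the grip is back to 25 N.

Request:
carry_out --plan '[[[0, 1, 20, 0, 0, 0, 0], [0, 0, 20, 0, 0, 0, 0], [0, 0, 20, 0, 0, 0, 0], [0, 0, 8, 0, 0, 0, 0], [0, 0, 4, 0, 0, 0, 0], [0, 0, 0, 0, 0, 0, 0]]]'

```text
time_s: 10.5
ee_pos: [0.5088, 0.1252, 0.0471]
eef_rot: [-3.141, 0.0, 1.352]
force: [-0.7, 1.3, 0.2]
grip_width: 0.0097
grip_force: 25.0
```

Request:
carry_out --plan '[[[0, 0, 1, 0, 0, 0, 0], [0, 0, 1, 0, 0, 0, 0], [0, 0, 0.5, 0, 0, 0, 0], [0, 0, 0, 0, 0, 0, 0]]]'

```text
time_s: 10.83
ee_pos: [0.5092, 0.1246, 0.0454]
eef_rot: [3.141, -0.0, 1.351]
force: [0.2, -0.0, -0.2]
grip_width: 0.0097
grip_force: 25.0
```

Request:
carry_out --plan '[[[0, 0, 1, 0, 0, 0, 0], [0, 0, 1, 0, 0, 0, 0], [0, 0, 0, 0, 0, 0, 0], [0, 0, 0, 0, 0, 0, 26], [0, 0, 0, 0, 0, 0, 26], [0, 0, 0, 0, 0, 0, 26], [0, 0, -10, 0, 0, 0, 26], [0, 0, -30, 0, 0, 0, 26], [0, 0, -30, 0, 0, 0, 26], [0, 0, -30, 0, 0, 0, 26], [0, 0, 0, 0, 0, 0, 26]]]'

```text
time_s: 11.75
ee_pos: [0.5112, 0.125, 0.1494]
eef_rot: [3.133, -0.003, 1.351]
force: [0.3, 0.1, 0.6]
grip_width: 0.026
grip_force: 0.0
```

Run:
```python
from h import *
o=st(); t=dict(np.load("top0.npz"))
# fork origin from tips/foot: tips x=85, foot centre x=-38
pr=ray(t,[(304,198),(314.5,199),(301.7,242.7)],.005); T=pr[:2].mean(0)
a=T-pr[2]; a/=np.linalg.norm(a); f=T-.085*a; g=pr[2]+.038*a; print(f.round(4),g.round(4),np.degrees(np.arctan2(a[1],a[0])))
go(f[0],f[1],.06,-10,o)
c=cam("scene");crop(c,280,130,110,110,5,"pics/s6.png")
```

```text
11.75 [0.5112 0.125  0.1494] [ 3.133e+00 -3.000e-03  1.351e+00] [0.3 0.1 0.6] 0.026 0.0 [0.17 0.3  1.66 0.   1.17 0.39]
[0.4247 0.2231 0.005 ] [0.4267 0.2227 0.005 ] -10.04186717519947
rotz rad 1.525  shift(after rot) x -102.2 y -81.5 z 89.4  from yaw 77.4
```

View pics/s6.png

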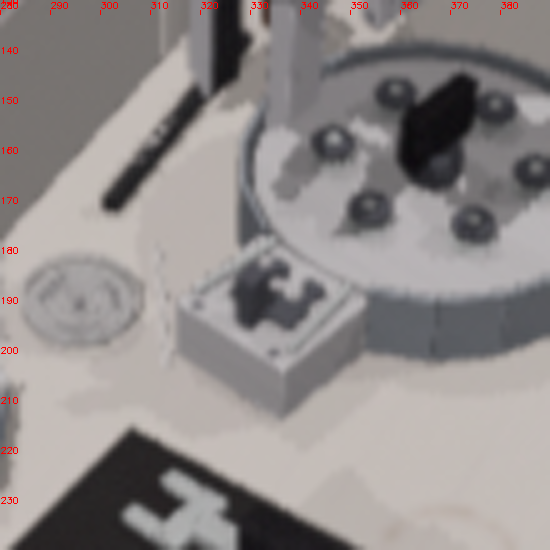

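The clip lies flat on the deck between the rails at (335,190), jaws towards the spindle. The fork is unmoved on the mat, so I'll fetch it.

Request:
carry_out --plan '[[[0, 0, 0, 0, 0, -0.117, 40], [0, 0, 0, 0, 0, -0.117, 40], [0, 0, 0, 0, 0, -0.117, 40], [0, 0, 0, 0, 0, -0.117, 40], [0, 0, 0, 0, 0, -0.117, 40], [0, 0, 0, 0, 0, -0.117, 40], [0, 0, 0, 0, 0, -0.117, 40], [0, 0, 0, 0, 0, -0.117, 40], [0, 0, 0, 0, 0, -0.117, 40], [0, 0, 0, 0, 0, -0.117, 40], [0, 0, 0, 0, 0, -0.117, 40], [0, 0, 0, 0, 0, -0.117, 40], [0, 0, 0, 0, 0, -0.117, 40], [0, 0, 0, 0, 0, -0.117, 40], [20, 17, 0, 0, 0, 0, 40], [20, 17, 0, 0, 0, 0, 40], [20, 17, 0, 0, 0, 0, 40], [20, 17, 0, 0, 0, 0, 40], [20, 16, 0, 0, 0, 0, 40], [0, 0, 0, 0, 0, 0, 40]]]'

```text
time_s: 13.47
ee_pos: [0.4203, 0.2249, 0.1424]
eef_rot: [-3.141, -0.001, 2.991]
force: [-0.6, -0.5, -0.3]
grip_width: 0.0398
grip_force: 0.0
```

Run:
```python
from h import *
o=st(); go(.4257,.223,.006,171,o)
c=cam("top"); crop(c,280,170,80,100,6,"pics/t7.png")
```

```text
13.47 [0.4203 0.2249 0.1424] [-3.141e+00 -1.000e-03  2.991e+00] [-0.6 -0.5 -0.3] 0.0398 0.0 [ 0.41  0.2   1.8   0.    1.14 -1.01]
rotz rad 0.007  shift(after rot) x -5.6 y -1.0 z 136.4  from yaw 171.4
```

View pics/t7.png

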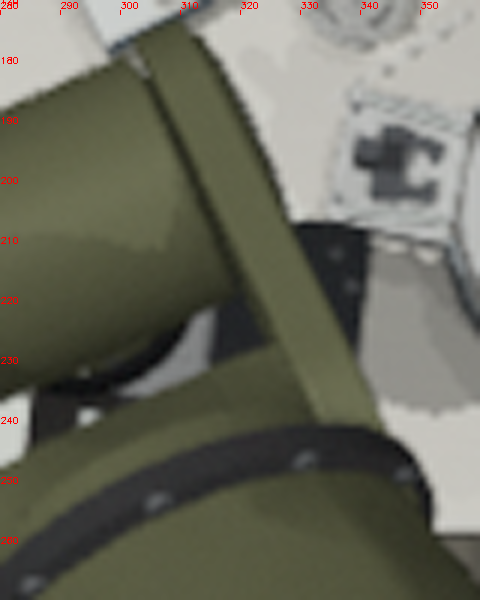

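The arm hides the fork in this view, but the clip is visible, centred on the deck at (347,197). I'll go down for the fork.

Request:
carry_out --plan '[[[-5, -1, 0, 0, 0, 0.007, 40], [0, 0, 25, 0, 0, 0, 40], [0, 0, 25, 0, 0, 0, 40], [0, 0, 25, 0, 0, 0, 40], [0, 0, 25, 0, 0, 0, 40], [0, 0, 20, 0, 0, 0, 40], [0, 0, 8, 0, 0, 0, 40], [0, 0, 4, 0, 0, 0, 40], [0, 0, 0, 0, 0, 0, 40], [0, 0, 0, 0, 0, 0, 0], [0, 0, 0, 0, 0, 0, 0], [0, 0, 0, 0, 0, 0, 0], [0, 0, 0, 0, 0, 0, 0], [0, 0, 0, 0, 0, 0, 0]]]' --squeeze 45

```text
time_s: 14.68
ee_pos: [0.4281, 0.2213, 0.0117]
eef_rot: [3.141, 0.001, 2.982]
force: [-0.7, -0.0, 5.9]
grip_width: 0.0158
grip_force: 45.0
```

Request:
carry_out --plan '[[[0, 0, -10, 0, 0, 0, 0], [0, 0, -25, 0, 0, 0, 0], [0, 0, -25, 0, 0, 0, 0], [0, 0, -25, 0, 0, 0, 0], [0, 0, -25, 0, 0, 0, 0], [0, 0, -20, 0, 0, 0, 0], [0, 0, 0, 0, 0, 0.12, 0], [0, 0, 0, 0, 0, 0.12, 0], [0, 0, 0, 0, 0, 0.12, 0], [0, 0, 0, 0, 0, 0.12, 0], [0, 0, 0, 0, 0, 0.12, 0], [0, 0, 0, 0, 0, 0.12, 0], [0, 0, 0, 0, 0, 0.12, 0], [0, 0, 0, 0, 0, 0.12, 0], [0, 0, 0, 0, 0, 0.12, 0], [0, 0, 0, 0, 0, 0.12, 0], [0, 0, 0, 0, 0, 0.12, 0], [0, 0, 0, 0, 0, 0.12, 0], [0, 0, 0, 0, 0, 0.12, 0], [0, 0, 0, 0, 0, 0.07, 0]]]'

```text
time_s: 16.35
ee_pos: [0.4275, 0.221, 0.1416]
eef_rot: [3.141, -0.0, 1.345]
force: [-0.5, -0.9, -0.8]
grip_width: 0.0162
grip_force: 45.0
```

Run:
```python
from h import *
o=st(); go(.5317,.2282,.08,77.4,o)
```

```text
16.35 [0.4275 0.221  0.1416] [ 3.141 -0.     1.345] [-0.5 -0.9 -0.8] 0.0162 45.0 [ 0.4   0.21  1.79 -0.    1.14  0.63]
rotz rad -0.006  shift(after rot) x 29.7 y 100.1 z 61.6  from yaw 77.1
```

Request:
carry_out --plan '[[[6, 20, 0, 0, 0, -0.006, 0], [6, 20, 0, 0, 0, 0, 0], [6, 20, 0, 0, 0, 0, 0], [6, 20, 0, 0, 0, 0, 0], [6, 20, 0, 0, 0, 0, 0], [0, 0, 20, 0, 0, 0, 0], [0, 0, 20, 0, 0, 0, 0], [0, 0, 20, 0, 0, 0, 0], [0, 0, 0, 0, 0, 0, 0], [0, 0, 0, 0, 0, 0, 0]]]'

```text
time_s: 17.18
ee_pos: [0.5314, 0.229, 0.0811]
eef_rot: [-3.14, 0.001, 1.358]
force: [0.1, 0.4, -0.6]
grip_width: 0.0157
grip_force: 45.0
```

Run:
```python
from h import *
o=st(); go(.5317,.2282,.045,77.4,o)
c=cam("scene");crop(c,260,150,120,110,6,"pics/s8.png")
u=-np.array([np.cos(np.radians(77.4)),np.sin(np.radians(77.4)),0]);v=np.array([-u[1],u[0],0])
T=o["ee_pos"]-[0,0,.0097-.005]+.0825*u
print(proj(c,[T+.016*v,T-.016*v,T]).round(1))
```

```text
17.18 [0.5314 0.229  0.0811] [-3.140e+00  1.000e-03  1.358e+00] [ 0.1  0.4 -0.6] 0.0157 45.0 [ 0.34  0.49  1.56 -0.    1.09  0.56]
rotz rad 0.007  shift(after rot) x -0.7 y 0.5 z 36.1  from yaw 77.8
[[316.5 180.9]
 [328.6 188.5]
 [322.5 184.7]]
```

View pics/s8.png

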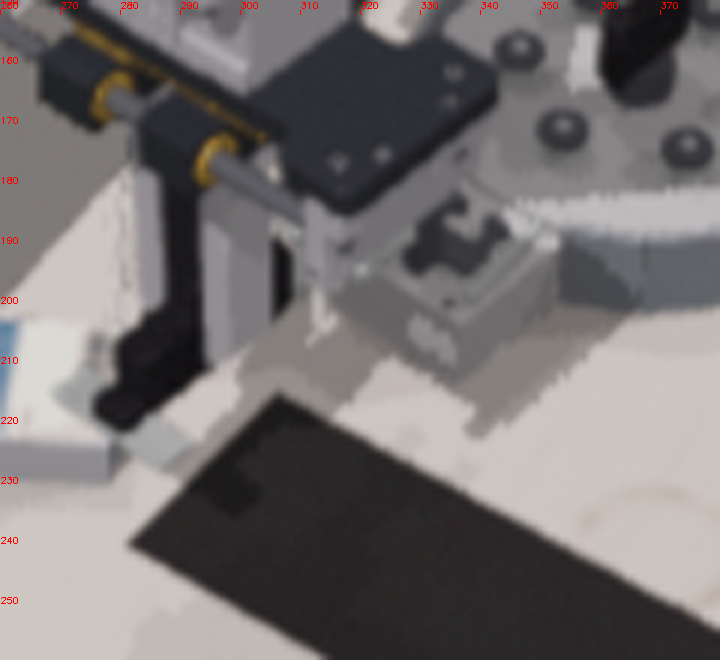

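The fork is held level, pointing at the deck, with its foot at (277,220). The clip is at (337,190). Now lower and advance.

Request:
carry_out --plan '[[[0, 0, 20, 0, 0, 0.006, 0], [0, 0, 12, 0, 0, 0, 0], [0, 0, 5, 0, 0, 0, 0], [0, 0, 0, 0, 0, 0, 0], [-6, 0, 0, 0, 0, 0, 0], [-6, 0, 0, 0, 0, 0, 0], [-6, 0, 0, 0, 0, 0, 0], [-4, 0, 0, 0, 0, 0, 0], [-4, 0, 0, 0, 0, 0, 0], [-4, 0, 0, 0, 0, 0, 0], [0, 0, 0, 0, 0, 0, 0]]]'

```text
time_s: 18.15
ee_pos: [0.5252, 0.1992, 0.0441]
eef_rot: [3.142, 0.0, 1.351]
force: [-0.1, -0.5, -1.1]
grip_width: 0.0157
grip_force: 45.0
```

Request:
carry_out --plan '[[[-4, 0, 0, 0, 0, 0, 0], [-4, 0, 0, 0, 0, 0, 0], [-4, 0, 0, 0, 0, 0, 0], [-4, 0, 0, 0, 0, 0, 0], [-4, 0, 0, 0, 0, 0, 0], [-4, 0, 0, 0, 0, 0, 0], [0, 0, 0, 0, 0, 0, 0]]]'

```text
time_s: 18.73
ee_pos: [0.5199, 0.1757, 0.044]
eef_rot: [-3.142, 0.0, 1.351]
force: [-0.4, 0.4, -0.7]
grip_width: 0.0158
grip_force: 45.0
```

Run:
```python
from h import *
o=st(); u=np.array([np.cos(np.radians(77.4)),np.sin(np.radians(77.4))]); d=o["ee_pos"][:2]-[.4815,.0037]; print("tcp carousel x",-d@u, "lat",d@[u[1],-u[0]])
c=cam("scene");crop(c,290,130,90,90,6,"pics/s9.png")
```

```text
18.73 [0.5199 0.1757 0.044 ] [-3.142  0.     1.351] [-0.4  0.4 -0.7] 0.0158 45.0 [ 0.26  0.48  1.67 -0.    0.98  0.48]
tcp carousel x -0.1762541522027263 lat -2.4572836509923895e-05
```

View pics/s9.png

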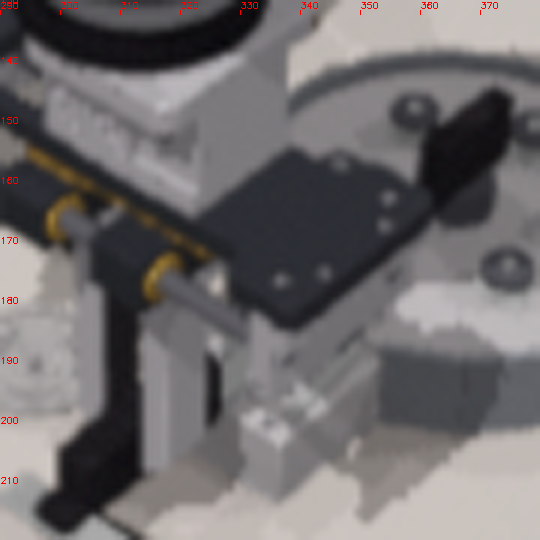

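The gripper hides the clip, so I'll push on by force feedback. The tips are near carousel x = -94.

Request:
carry_out --plan '[[[-4, 0, 0, 0, 0, 0, 0], [-4, 0, 0, 0, 0, 0, 0], [-4, 0, 0, 0, 0, 0, 0], [-3, 0, 0, 0, 0, 0, 0], [0, 0, 0, 0, 0, 0, 0]]]'

```text
time_s: 19.2
ee_pos: [0.5168, 0.1613, 0.044]
eef_rot: [3.141, -0.0, 1.351]
force: [0.8, 1.4, -1.3]
grip_width: 0.0158
grip_force: 45.0
```

Request:
carry_out --plan '[[[-2, 0, 0, 0, 0, 0, 0], [-2, 0, 0, 0, 0, 0, 0], [-2, 0, 0, 0, 0, 0, 0], [0, 0, 0, 0, 0, 0, 0]]]'

```text
time_s: 19.53
ee_pos: [0.5154, 0.1557, 0.044]
eef_rot: [-3.142, 0.0, 1.352]
force: [0.2, -0.2, -1.4]
grip_width: 0.0158
grip_force: 45.0
```

Request:
carry_out --plan '[[[-2, 0, 0, 0, 0, 0, 0], [-2, 0, 0, 0, 0, 0, 0], [0, 0, 0, 0, 0, 0, 0]]]'

```text
time_s: 19.78
ee_pos: [0.5144, 0.1516, 0.0438]
eef_rot: [-3.141, 0.0, 1.352]
force: [-0.1, -0.3, -0.9]
grip_width: 0.0156
grip_force: 45.0
```

Request:
carry_out --plan '[[[-2, 0, 0, 0, 0, 0, 0], [-1, 0, 0, 0, 0, 0, 0], [0, 0, 0, 0, 0, 0, 0]]]'

```text
time_s: 20.03
ee_pos: [0.5143, 0.1496, 0.0443]
eef_rot: [3.141, -0.002, 1.352]
force: [0.9, 5.4, -0.8]
grip_width: 0.0157
grip_force: 45.0
```

Run:
```python
from h import *
c=cam("top");crop(c,320,170,100,75,6,"pics/t10.png");st()
```

```text
20.08 [0.5142 0.1497 0.0442] [ 3.141e+00 -1.000e-03  1.352e+00] [-0.2  6.  -0.6] 0.0157 45.0 [0.21 0.46 1.71 0.   0.97 0.43]
```

View pics/t10.png

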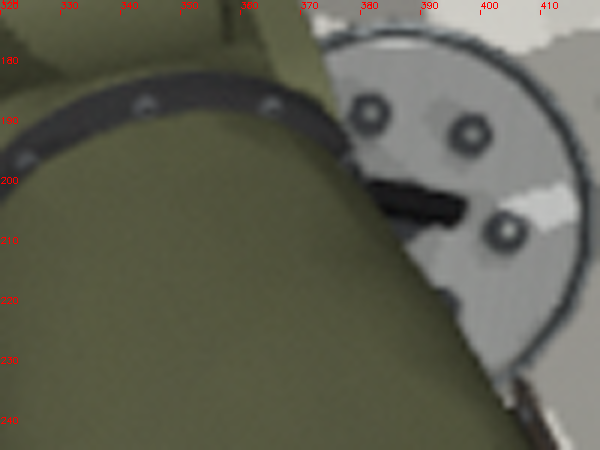

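The gate is hidden by the arm in this view. The force rise to 6 N shows the clip meeting the spindle, so I'll keep pushing.

Request:
carry_out --plan '[[[-1.5, 0, 0, 0, 0, 0, 0], [-1.5, 0, 0, 0, 0, 0, 0], [0, 0, 0, 0, 0, 0, 0]]]'

```text
time_s: 20.33
ee_pos: [0.5145, 0.1486, 0.045]
eef_rot: [3.139, -0.006, 1.351]
force: [3.7, 20.5, 0.9]
grip_width: 0.0158
grip_force: 45.0
```

Request:
carry_out --plan '[[[-1.5, 0, 0, 0, 0, 0, 0], [-1.5, 0, 0, 0, 0, 0, 0], [0, 0, 0, 0, 0, 0, 0]]]'

```text
time_s: 20.58
ee_pos: [0.5146, 0.1475, 0.0458]
eef_rot: [3.137, -0.009, 1.351]
force: [5.3, 34.6, 3.5]
grip_width: 0.0159
grip_force: 45.0
```

Request:
carry_out --plan '[[[-1.5, 0, 0, 0, 0, 0, 0], [-1.5, 0, 0, 0, 0, 0, 0], [0, 0, 0, 0, 0, 0, 0]]]'

```text
time_s: 20.83
ee_pos: [0.5149, 0.1461, 0.0466]
eef_rot: [3.135, -0.012, 1.351]
force: [7.7, 45.4, 7.4]
grip_width: 0.016
grip_force: 45.0
```

The force now climbs steeply like a hard stop. I'll back off and check where the clip sits.

Request:
carry_out --plan '[[[5, 0, 0, 0, 0, 0, 0], [10, 0, 0, 0, 0, 0, 0], [15, 0, 0, 0, 0, 0, 0], [20, 0, 0, 0, 0, 0, 0], [20, 0, 0, 0, 0, 0, 0], [20, 0, 0, 0, 0, 0, 0], [10, 0, -20, 0, 0, 0, 0], [10, 0, -20, 0, 0, 0, 0], [10, -20, -10, 0, 0, 0, 0], [10, -20, 0, 0, 0, 0, 0], [0, 0, 0, 0, 0, 0, 0], [0, 0, 0, 0, 0, 0, 0]]]'

```text
time_s: 21.83
ee_pos: [0.5007, 0.2768, 0.0938]
eef_rot: [-3.141, 0.001, 1.353]
force: [0.5, -0.8, -1.2]
grip_width: 0.0161
grip_force: 45.0
```

Run:
```python
from h import *
st();c=cam("top");s=cam("scene")
crop(c,310,170,60,60,6,"pics/a.png");crop(s,290,150,70,60,6,"pics/b.png")
cv2.imwrite("pics/t11.png",np.hstack([cv2.imread("pics/a.png"),cv2.imread("pics/b.png")]))
np.savez("top1.npz",**c);np.savez("scene1.npz",**s)
u=np.array([np.cos(np.radians(77.4)),np.sin(np.radians(77.4))])
for d,z,n in((.045,.044,"spindle"),(.069,.060,"tab if home"),(.078,.060,"tab if 9 short")):
    P=np.r_[np.array([.4815,.0037])+d*u,z]; print(n,proj(c,[P]).round(1),proj(s,[P]).round(1))
```

```text
21.83 [0.5007 0.2768 0.0938] [-3.141e+00  1.000e-03  1.353e+00] [ 0.5 -0.8 -1.2] 0.0161 45.0 [ 0.44  0.46  1.57 -0.    1.11  0.66]
spindle [[370.3 201.4]] [[354.  170.5]]
tab if home [[361.9 198.5]] [[347.3 170.6]]
tab if 9 short [[358.4 197.8]] [[344.5 172.8]]
```

View pics/t11.png

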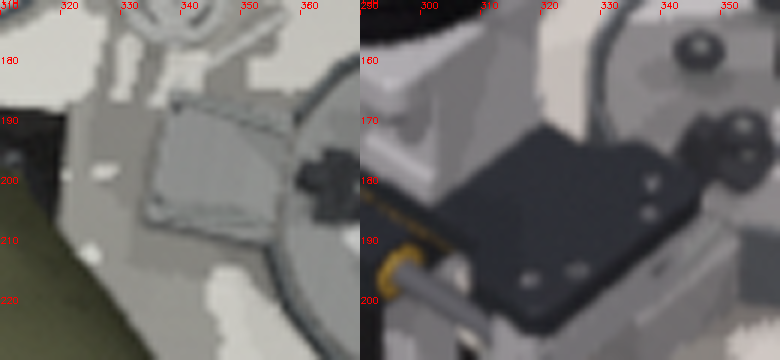

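Top view (left): the clip hugs the gate spindle, with the tab's left edge at about (359,199). The projected home position is 361.9 ± 2.5. The scene view agrees: the tab is near (347,173), beside the head at (353,170). The clip is home. Next I'll put the fork back.

Request:
carry_out --plan '[[[0, 0, 0, 0, 0, -0.1165, 0], [0, 0, 0, 0, 0, -0.1165, 0], [0, 0, 0, 0, 0, -0.1165, 0], [0, 0, 0, 0, 0, -0.1165, 0], [0, 0, 0, 0, 0, -0.1165, 0], [0, 0, 0, 0, 0, -0.1165, 0], [0, 0, 0, 0, 0, -0.1165, 0], [0, 0, 0, 0, 0, -0.1165, 0], [0, 0, 0, 0, 0, -0.1165, 0], [0, 0, 0, 0, 0, -0.1165, 0], [0, 0, 0, 0, 0, -0.1165, 0], [0, 0, 0, 0, 0, -0.1165, 0], [0, 0, 0, 0, 0, -0.1165, 0], [0, 0, 0, 0, 0, -0.1165, 0], [21, -22, 0, 0, 0, 0, 0], [21, -22, 0, 0, 0, 0, 0], [21, -22, 0, 0, 0, 0, 0], [0, 0, 0, 0, 0, 0, 0], [0, 0, 0, 0, 0, 0, 0]]]'

```text
time_s: 23.52
ee_pos: [0.4287, 0.2199, 0.0942]
eef_rot: [3.142, 0.0, 2.981]
force: [0.8, -0.2, -0.7]
grip_width: 0.0157
grip_force: 45.0
```

Run:
```python
from h import *
o=st(); go(.4281,.2213,.0125,170.9,o)
c=dict(np.load("top1.npz")); print(c["pixels"][196:203,353:368].max(2))
```

```text
23.52 [0.4287 0.2199 0.0942] [3.142 0.    2.981] [ 0.8 -0.2 -0.7] 0.0157 45.0 [ 0.4   0.28  1.83 -0.    1.03 -1.01]
rotz rad -0.002  shift(after rot) x 0.9 y 1.3 z 81.7  from yaw 170.8
[[141 133 129 131 130 128 124 110 109 116  94  60  60  62  58]
 [146 141 132 125 119 124 118  80  66  71  64  56  58  55  52]
 [145 143 140 126 118 120  98  58  60  60  62  61  53  55  52]
 [146 144 144 131 114 111  72  52  59  62  65  62  55  52  53]
 [146 144 145 132 117 117  63  40  51  55  56  57  52  52  55]
 [145 144 146 137 127 123  84  64  45  44  49  57  55  52  55]
 [146 144 138 123 118 123 113 102  78  65  57  60  58  52  54]]
```

Request:
carry_out --plan '[[[1, 1, 20, 0, 0, 0, 0], [0, 0, 20, 0, 0, 0, 0], [0, 0, 20, 0, 0, 0, 0], [0, 0, 12, 0, 0, 0, 0], [0, 0, 6, 0, 0, 0, 0], [0, 0, 0, 0, 0, 0, 0]]]'

```text
time_s: 24.02
ee_pos: [0.428, 0.2218, 0.0148]
eef_rot: [-3.141, -0.001, 2.982]
force: [-0.2, 0.1, -0.9]
grip_width: 0.0159
grip_force: 45.0
```

Request:
carry_out --plan '[[[0, 0, 1.5, 0, 0, 0, 0], [0, 0, 1.5, 0, 0, 0, 0], [0, 0, 1, 0, 0, 0, 0], [0, 0, 0, 0, 0, 0, 0]]]'

```text
time_s: 24.35
ee_pos: [0.4283, 0.2221, 0.0125]
eef_rot: [3.141, 0.001, 2.983]
force: [1.1, 0.3, 0.4]
grip_width: 0.0156
grip_force: 45.0
```

Request:
carry_out --plan '[[[0, 0, 1, 0, 0, 0, 0], [0, 0, 0, 0, 0, 0, 36], [0, 0, 0, 0, 0, 0, 36], [0, 0, 0, 0, 0, 0, 36], [0, 0, -15, 0, 0, 0, 36], [0, 0, -35, 0, 0, 0, 36], [0, 0, -35, 0, 0, 0, 36], [0, 0, -35, 0, 0, 0, 36], [0, 0, -30, 0, 0, 0, 36], [0, 0, 0, 0, 0, 0, 36]]]'

```text
time_s: 25.18
ee_pos: [0.4297, 0.2227, 0.1667]
eef_rot: [3.137, 0.007, 2.983]
force: [0.7, 0.4, 1.2]
grip_width: 0.036
grip_force: 0.0
```

Request:
carry_out --plan '[[[0, 0, 0, 0, 0, 0.1167, 30], [0, 0, 0, 0, 0, 0.1167, 30], [0, 0, 0, 0, 0, 0.1167, 30], [0, 0, 0, 0, 0, 0.1167, 30], [0, 0, 0, 0, 0, 0.1167, 30], [0, 0, 0, 0, 0, 0.1167, 30], [0, 0, 0, 0, 0, 0.1167, 30], [0, 0, 0, 0, 0, 0.1167, 30], [0, 0, 0, 0, 0, 0.1167, 30], [0, 0, 0, 0, 0, 0.1167, 30], [0, 0, 0, 0, 0, 0.1167, 30], [0, 0, 0, 0, 0, 0.1167, 30], [0, 0, 0, 0, 0, 0.1167, 30], [0, 0, 0, 0, 0, 0.1167, 30], [0, 0, 0, 0, 0, 0, 30]]]'

```text
time_s: 26.43
ee_pos: [0.4276, 0.2218, 0.1605]
eef_rot: [-3.141, 0.0, 1.343]
force: [-0.6, 0.1, -0.1]
grip_width: 0.0299
grip_force: 0.0
```

Request:
carry_out --plan '[[[-25, 12.5, 0, 0, 0, 0, 30], [-25, 12.5, 0, 0, 0, 0, 30], [-25, 12.5, 0, 0, 0, 0, 30], [-25, 12.5, 0, 0, 0, 0, 30], [-25, 12.5, 0, 0, 0, 0, 30], [-25, 12.5, 0, 0, 0, 0, 30], [-25, 12.5, 0, 0, 0, 0, 30], [-25, 12.5, 0, 0, 0, 0, 30], [0, 0, 0, 0, 0, 0, 30], [0, 0, 0, 0, 0, 0, 30]]]'

```text
time_s: 27.27
ee_pos: [0.4812, 0.0039, 0.1606]
eef_rot: [-3.141, 0.0, 1.35]
force: [0.8, 0.4, -0.7]
grip_width: 0.0302
grip_force: 0.0
```

Run:
```python
from h import *
o=st(); go(.483,.0045,.051,77.4,o)
```

```text
27.27 [0.4812 0.0039 0.1606] [-3.141  0.     1.35 ] [ 0.8  0.4 -0.7] 0.0302 0.0 [-0.07  0.19  1.77  0.    1.19  0.15]
rotz rad -0.001  shift(after rot) x 1.0 y 1.6 z 109.6  from yaw 77.4
```

Request:
carry_out --plan '[[[1, 1.5, 25, 0, 0, 0, 30], [0, 0, 25, 0, 0, 0, 30], [0, 0, 25, 0, 0, 0, 30], [0, 0, 20, 0, 0, 0, 30], [0, 0, 10, 0, 0, 0, 30], [0, 0, 4, 0, 0, 0, 30], [0, 0, 0, 0, 0, 0, 0], [0, 0, 0, 0, 0, 0, 0], [0, 0, 0, 0, 0, 0, 0], [0, 0, 0, 0, 0, 0, 0]]]' --squeeze 40

```text
time_s: 28.1
ee_pos: [0.4831, 0.0056, 0.053]
eef_rot: [3.141, -0.0, 1.349]
force: [-4.0, 1.3, 5.8]
grip_width: 0.012
grip_force: 40.0
```

Request:
carry_out --plan '[[[0, 0, 0, 0, 0, -0.07, 0], [0, 0, 0, 0, 0, -0.07, 0], [0, 0, 0, 0, 0, -0.07, 0], [0, 0, 0, 0, 0, -0.07, 0], [0, 0, 0, 0, 0, -0.07, 0], [0, 0, 0, 0, 0, -0.07, 0], [0, 0, 0, 0, 0, -0.07, 0], [0, 0, 0, 0, 0, -0.07, 0], [0, 0, 0, 0, 0, -0.07, 0], [0, 0, 0, 0, 0, -0.07, 0], [0, 0, 0, 0, 0, -0.07, 0], [0, 0, 0, 0, 0, -0.07, 0], [0, 0, 0, 0, 0, -0.07, 0], [0, 0, 0, 0, 0, -0.07, 0], [0, 0, 0, 0, 0, -0.065, 0], [0, 0, 0, 0, 0, 0, 0], [0, 0, 0, 0, 0, 0, 0]]]'

```text
time_s: 29.52
ee_pos: [0.4822, 0.0053, 0.053]
eef_rot: [-3.14, -0.001, 2.395]
force: [-11.9, -0.5, 12.0]
grip_width: 0.012
grip_force: 40.0
```

Request:
carry_out --plan '[[[0, 0, 0, 0, 0, 0, 30], [0, 0, 0, 0, 0, 0, 30], [0, 0, 0, 0, 0, 0, 30], [0, 0, -20, 0, 0, 0, 30], [0, 0, -30, 0, 0, 0, 30], [0, 0, -30, 0, 0, 0, 30], [0, 0, -20, 0, 0, 0, 30], [0, 0, 0, 0, 0, 0.1, 40], [0, 0, 0, 0, 0, 0.1, 40], [0, 0, 0, 0, 0, 0.1, 40], [0, 0, 0, 0, 0, 0.1, 40], [0, 0, 0, 0, 0, 0.12, 40], [0, 0, 0, 0, 0, 0, 40], [0, 0, 0, 0, 0, 0, 40]]]'

```text
time_s: 30.68
ee_pos: [0.4831, 0.0054, 0.1521]
eef_rot: [3.141, 0.0, 1.878]
force: [-0.5, -0.1, 0.2]
grip_width: 0.0401
grip_force: 0.0
```

Run:
```python
from h import *
o=st(); go(.4338,.3806,.12,107.3,o)
```

```text
30.68 [0.4831 0.0054 0.1521] [3.141 0.    1.878] [-0.5 -0.1  0.2] 0.0401 0.0 [-0.06  0.2   1.77  0.    1.17 -0.37]
rotz rad 0.005  shift(after rot) x 372.9 y 64.5 z 32.1  from yaw 107.6
```

Request:
carry_out --plan '[[[25, 4, 0, 0, 0, 0.005, 40], [25, 4, 0, 0, 0, 0, 40], [25, 4, 0, 0, 0, 0, 40], [25, 4, 0, 0, 0, 0, 40], [25, 4, 0, 0, 0, 0, 40], [25, 4, 0, 0, 0, 0, 40], [25, 4, 0, 0, 0, 0, 40], [25, 4, 0, 0, 0, 0, 40], [25, 4, 0, 0, 0, 0, 40], [25, 4, 0, 0, 0, 0, 40], [25, 4, 0, 0, 0, 0, 40], [25, 4, 0, 0, 0, 0, 40], [25, 4, 0, 0, 0, 0, 40], [25, 5, 0, 0, 0, 0, 40], [23, 7, 0, 0, 0, 0, 40], [0, 0, 30, 0, 0, 0, 40], [0, 0, 0, 0, 0, 0, 40], [0, 0, 0, 0, 0, 0, 40]]]'

```text
time_s: 32.18
ee_pos: [0.4338, 0.3801, 0.121]
eef_rot: [-3.139, 0.001, 1.872]
force: [0.1, -1.1, 0.8]
grip_width: 0.04
grip_force: 0.0
```

Run:
```python
from h import *
o=st(); go(.4338,.3806,.010,107.3,o)
s=cam("top");t=dict(np.load("top0.npz"))
# table angle after the click: dark spindle/knob mask change check via spindle head blobs
g=s["pixels"].max(2)
u=lambda a:np.array([np.cos(a),np.sin(a)])
for q in (-6,-3,0,3,6):
    pts=[np.r_[np.array([.4815,.0037])+.045*u(np.radians(77.4+q+60*k)),.044] for k in range(6)]
    print(q,[int(g[int(round(y))-1:int(round(y))+2,int(round(x))-1:int(round(x))+2].mean()) for x,y in proj(s,pts)])
```

```text
32.18 [0.4338 0.3801 0.121 ] [-3.139e+00  1.000e-03  1.872e+00] [ 0.1 -1.1  0.8] 0.04 0.0 [ 0.66  0.44  1.53 -0.    1.17  0.35]
rotz rad -0.001  shift(after rot) x 0.4 y 0.2 z 111.0  from yaw 107.3
-6 [112, 113, 104, 103, 103, 102]
-3 [126, 128, 122, 123, 113, 110]
0 [140, 127, 132, 134, 127, 110]
3 [128, 112, 118, 134, 127, 112]
6 [106, 85, 102, 114, 109, 101]
```

Request:
carry_out --plan '[[[0, 0, 25, 0, 0, 0, 40], [0, 0, 25, 0, 0, 0, 40], [0, 0, 25, 0, 0, 0, 40], [0, 0, 20, 0, 0, 0, 40], [0, 0, 12, 0, 0, 0, 40], [0, 0, 5, 0, 0, 0, 40], [0, 0, 0, 0, 0, 0, 40], [0, 0, 0, 0, 0, 0, 0], [0, 0, 0, 0, 0, 0, 0], [0, 0, 0, 0, 0, 0, 0], [0, 0, 0, 0, 0, 0, 0], [0, 0, 0, 0, 0, 0, 0], [0, 0, 0, 0, 0, 0, 0]]]' --squeeze 30

```text
time_s: 33.32
ee_pos: [0.4346, 0.3809, 0.0105]
eef_rot: [3.141, -0.0, 1.869]
force: [-0.4, -0.5, 4.0]
grip_width: 0.01
grip_force: 30.0
```

Request:
carry_out --plan '[[[0, 0, -10, 0, 0, 0, 0], [0, 0, -25, 0, 0, 0, 0], [0, 0, -25, 0, 0, 0, 0], [0, 0, -25, 0, 0, 0, 0], [0, 0, -25, 0, 0, 0, 0], [0, 0, 0, 0, 0, 0.105, 0], [0, 0, 0, 0, 0, 0.105, 0], [0, 0, 0, 0, 0, 0.105, 0], [0, 0, 0, 0, 0, 0.105, 0], [0, 0, 0, 0, 0, 0.103, 0], [0, 0, 0, 0, 0, 0, 0], [0, 0, 0, 0, 0, 0, 0]]]'

```text
time_s: 34.32
ee_pos: [0.4344, 0.3807, 0.1204]
eef_rot: [3.141, -0.0, 1.349]
force: [0.6, -0.1, -1.3]
grip_width: 0.0095
grip_force: 30.0
```

Run:
```python
from h import *
o=st(); go(.5095,.125,.119,77.4,o)
```

```text
34.32 [0.4344 0.3807 0.1204] [ 3.141 -0.     1.349] [ 0.6 -0.1 -1.3] 0.0095 30.0 [ 0.66  0.44  1.53 -0.    1.17  0.88]
rotz rad -0.002  shift(after rot) x -233.1 y 129.1 z 1.4  from yaw 77.3
```

Request:
carry_out --plan '[[[-25, 14, 0, 0, 0, -0.002, 0], [-25, 14, 0, 0, 0, 0, 0], [-25, 14, 0, 0, 0, 0, 0], [-25, 14, 0, 0, 0, 0, 0], [-25, 14, 0, 0, 0, 0, 0], [-25, 14, 0, 0, 0, 0, 0], [-25, 14, 0, 0, 0, 0, 0], [-25, 14, 0, 0, 0, 0, 0], [-25, 14, 0, 0, 0, 0, 0], [-8, 3, 0, 0, 0, 0, 0], [0, 0, 0, 0, 0, 0, 0], [0, 0, 0, 0, 0, 0, 0], [0, 0, 25, 0, 0, 0, 0], [0, 0, 25, 0, 0, 0, 0], [0, 0, 15, 0, 0, 0, 0], [0, 0, 7, 0, 0, 0, 0], [0, 0, 0, 0, 0, 0, 0]]]'

```text
time_s: 35.73
ee_pos: [0.5078, 0.1259, 0.0467]
eef_rot: [-3.139, 0.001, 1.35]
force: [0.1, -0.1, 0.2]
grip_width: 0.0097
grip_force: 30.0
```

Run:
```python
from h import *
o=st(); go(.5095,.125,.0435,77.4,o)
```

```text
35.73 [0.5078 0.1259 0.0467] [-3.139e+00  1.000e-03  1.350e+00] [ 0.1 -0.1  0.2] 0.0097 30.0 [0.17 0.43 1.74 0.   0.97 0.39]
rotz rad -0.001  shift(after rot) x -0.5 y 1.9 z 3.2  from yaw 77.4
```

Lower and release, then rise and look for the fork.

Request:
carry_out --plan '[[[0, 1.5, 1, 0, 0, 0, 0], [0, 0, 1, 0, 0, 0, 0], [0, 0, 1, 0, 0, 0, 0], [0, 0, 0, 0, 0, 0, 0], [0, 0, 0, 0, 0, 0, 26], [0, 0, 0, 0, 0, 0, 26], [0, 0, 0, 0, 0, 0, 26], [0, 0, -10, 0, 0, 0, 26], [0, 0, -30, 0, 0, 0, 26], [0, 0, -30, 0, 0, 0, 26], [0, 0, -30, 0, 0, 0, 26], [0, 0, 0, 0, 0, 0, 26]]]'

```text
time_s: 36.73
ee_pos: [0.5124, 0.125, 0.1514]
eef_rot: [3.133, -0.003, 1.348]
force: [0.3, -0.5, 1.0]
grip_width: 0.0259
grip_force: 0.0
```

```bash
cat > fork.py <<'E'
from h import *
def fork(n="scene",lo=150):
    s=cam(n); hsv=s["pixels"]; m=np.zeros(hsv.shape[:2],np.uint8)
    pts=proj(s,[(.544,.258,.002),(.535,.177,.002),(.35,.196,.002),(.359,.279,.002)]).astype(np.int32)
    cv2.fillConvexPoly(m,pts,1); m&=(s["pixels"].min(2)>lo).astype(np.uint8)
    nn,L,S,Cn=cv2.connectedComponentsWithStats(m)
    for i in range(1,nn):
        if S[i,4]>15: print(n,"blob",S[i].tolist(),"world",ray(s,[Cn[i]],.005).round(4)[0,:2])
    return s,m
E
python3 - <<'E'
from fork import *
st(); fork("scene",90); fork("top",90)
E
```

```text
36.73 [0.5124 0.125  0.1514] [ 3.133e+00 -3.000e-03  1.348e+00] [ 0.3 -0.5  1. ] 0.0259 0.0 [0.17 0.3  1.66 0.   1.18 0.39]
scene blob [281, 215, 30, 25, 42] world [0.5395 0.2221]
scene blob [312, 218, 73, 39, 93] world [0.426  0.1906]
scene blob [305, 224, 23, 19, 223] world [0.489  0.2115]
scene blob [349, 250, 21, 20, 129] world [0.3884 0.231 ]
top blob [288, 186, 3, 24, 25] world [0.5127 0.2635]
top blob [302, 197, 14, 19, 142] world [0.4887 0.212 ]
top blob [293, 239, 7, 7, 45] world [0.391  0.2442]
top blob [305, 241, 7, 7, 41] world [0.3859 0.2116]
```

Request:
carry_out --plan '[[[0, 0, 0, 0, 0, -0.117, 40], [0, 0, 0, 0, 0, -0.117, 40], [0, 0, 0, 0, 0, -0.117, 40], [0, 0, 0, 0, 0, -0.117, 40], [0, 0, 0, 0, 0, -0.117, 40], [0, 0, 0, 0, 0, -0.117, 40], [0, 0, 0, 0, 0, -0.117, 40], [0, 0, 0, 0, 0, -0.117, 40], [0, 0, 0, 0, 0, -0.117, 40], [0, 0, 0, 0, 0, -0.117, 40], [0, 0, 0, 0, 0, -0.117, 40], [0, 0, 0, 0, 0, -0.117, 40], [0, 0, 0, 0, 0, -0.117, 40], [0, 0, 0, 0, 0, -0.113, 40], [20, 16, 0, 0, 0, 0, 40], [20, 16, 0, 0, 0, 0, 40], [20, 16, 0, 0, 0, 0, 40], [20, 16, 0, 0, 0, 0, 40], [14, 16, 0, 0, 0, 0, 40], [0, 0, 0, 0, 0, 0, 40]]]'

```text
time_s: 38.5
ee_pos: [0.4279, 0.2204, 0.1441]
eef_rot: [-3.141, -0.002, 2.984]
force: [-0.2, -0.8, 0.1]
grip_width: 0.0398
grip_force: 0.0
```

Run:
```python
from fork import *
o=st(); go(.427,.2222,.0115,170.9,o)
c=cam("top"); print("\n".join("".join(".#"[int(v<110)] for v in r) for r in c["pixels"][182:212,334:378].max(2)))
fork("scene",90)
```

```text
38.5 [0.4279 0.2204 0.1441] [-3.141e+00 -2.000e-03  2.984e+00] [-0.2 -0.8  0.1] 0.0398 0.0 [ 0.4   0.21  1.78  0.    1.15 -1.01]
rotz rad 0.002  shift(after rot) x 1.2 y 1.6 z 132.6  from yaw 171.0
................................##..........
...............................#............
..............................#.............
.............................#..............
............................#...............
...........................##...............
..........................##................
.........................##.................
.........................#..................
...........####..........#..................
..........######............................
......##############........................
......###############.......................
......#########...##........................
......#########.............................
.......#######..............................
.........#####......................#.......
.........#####....................######....
.........#####....#...............#...###...
.........##########..............##...###...
..........###...###..............##...###...
####..............................######....
#########..........................####.....
##########..................................
##########..................................
##########..................................
##########..................................
###############.............................
###################.........................
##########....#######.......................
scene blob [281, 215, 30, 25, 42] world [0.5395 0.2221]
scene blob [312, 218, 73, 39, 98] world [0.4249 0.1908]
scene blob [305, 224, 23, 19, 226] world [0.489  0.2116]
scene blob [349, 250, 21, 20, 134] world [0.3882 0.2305]
```

Request:
carry_out --plan '[[[1, 1.5, 0, 0, 0, 0, 40], [0, 0, 25, 0, 0, 0, 40], [0, 0, 25, 0, 0, 0, 40], [0, 0, 25, 0, 0, 0, 40], [0, 0, 25, 0, 0, 0, 40], [0, 0, 20, 0, 0, 0, 40], [0, 0, 8, 0, 0, 0, 40], [0, 0, 4, 0, 0, 0, 40], [0, 0, 0, 0, 0, 0, 40], [0, 0, 0, 0, 0, 0, 0], [0, 0, 0, 0, 0, 0, 0], [0, 0, 0, 0, 0, 0, 0], [0, 0, 0, 0, 0, 0, 0], [0, 0, 0, 0, 0, 0, 0]]]' --squeeze 45

```text
time_s: 39.77
ee_pos: [0.4297, 0.2204, 0.0136]
eef_rot: [3.141, 0.001, 2.982]
force: [-0.8, 0.1, 5.7]
grip_width: 0.0158
grip_force: 45.0
```

Request:
carry_out --plan '[[[0, 0, -10, 0, 0, 0, 0], [0, 0, -25, 0, 0, 0, 0], [0, 0, -25, 0, 0, 0, 0], [0, 0, -25, 0, 0, 0, 0], [0, 0, -25, 0, 0, 0, 0], [0, 0, -20, 0, 0, 0, 0], [0, 0, 0, 0, 0, 0.12, 0], [0, 0, 0, 0, 0, 0.12, 0], [0, 0, 0, 0, 0, 0.12, 0], [0, 0, 0, 0, 0, 0.12, 0], [0, 0, 0, 0, 0, 0.12, 0], [0, 0, 0, 0, 0, 0.12, 0], [0, 0, 0, 0, 0, 0.12, 0], [0, 0, 0, 0, 0, 0.12, 0], [0, 0, 0, 0, 0, 0.12, 0], [0, 0, 0, 0, 0, 0.12, 0], [0, 0, 0, 0, 0, 0.12, 0], [0, 0, 0, 0, 0, 0.12, 0], [0, 0, 0, 0, 0, 0.12, 0], [0, 0, 0, 0, 0, 0.07, 0]]]'

```text
time_s: 41.43
ee_pos: [0.4291, 0.2201, 0.1436]
eef_rot: [3.142, 0.0, 1.345]
force: [0.4, -1.1, -1.2]
grip_width: 0.016
grip_force: 45.0
```

Run:
```python
from h import *
o=st(); go(.532,.2285,.08,77.4,o)
```

```text
41.43 [0.4291 0.2201 0.1436] [3.142 0.    1.345] [ 0.4 -1.1 -1.2] 0.016 45.0 [ 0.4   0.21  1.78 -0.    1.15  0.62]
rotz rad -0.006  shift(after rot) x 30.6 y 98.6 z 63.6  from yaw 77.1
```

Request:
carry_out --plan '[[[6, 20, 0, 0, 0, -0.006, 0], [6, 20, 0, 0, 0, 0, 0], [6, 20, 0, 0, 0, 0, 0], [6, 20, 0, 0, 0, 0, 0], [6, 19, 0, 0, 0, 0, 0], [0, 0, 20, 0, 0, 0, 0], [0, 0, 20, 0, 0, 0, 0], [0, 0, 20, 0, 0, 0, 0], [0, 0, 20, 0, 0, 0, 0], [0, 0, 13, 0, 0, 0, 0], [0, 0, 4, 0, 0, 0, 0], [0, 0, 0, 0, 0, 0, 0], [0, 0, 0, 0, 0, 0, 0]]]'

```text
time_s: 42.52
ee_pos: [0.5328, 0.2286, 0.047]
eef_rot: [3.141, -0.0, 1.358]
force: [0.6, 0.1, -0.7]
grip_width: 0.0155
grip_force: 45.0
```

Run:
```python
from h import *
o=st(); go(.532,.2285,.0455,77.4,o)
u=np.array([np.cos(np.radians(77.4)),np.sin(np.radians(77.4))]); d=o["ee_pos"][:2]-[.4823,.0041]; print("tcp carousel x",-d@u, "lat",d@[u[1],-u[0]])
```

```text
42.52 [0.5328 0.2286 0.047 ] [ 3.141 -0.     1.358] [ 0.6  0.1 -0.7] 0.0155 45.0 [ 0.34  0.54  1.58 -0.    1.02  0.55]
rotz rad 0.007  shift(after rot) x -0.3 y -0.7 z 1.5  from yaw 77.8
tcp carousel x -0.23009554166029506 lat 0.0002860225772028799
```

Request:
carry_out --plan '[[[-5, 0, 1.5, 0, 0, 0.007, 0], [-5, 0, 0, 0, 0, 0, 0], [-5, 0, 0, 0, 0, 0, 0], [-4, 0, 0, 0, 0, 0, 0], [-4, 0, 0, 0, 0, 0, 0], [-4, 0, 0, 0, 0, 0, 0], [-4, 0, 0, 0, 0, 0, 0], [-4, 0, 0, 0, 0, 0, 0], [-4, 0, 0, 0, 0, 0, 0], [-4, 0, 0, 0, 0, 0, 0], [-4, 0, 0, 0, 0, 0, 0], [-4, 0, 0, 0, 0, 0, 0], [-4, 0, 0, 0, 0, 0, 0], [-4, 0, 0, 0, 0, 0, 0], [-4, 0, 0, 0, 0, 0, 0], [-4, 0, 0, 0, 0, 0, 0], [0, 0, 0, 0, 0, 0, 0]]]'

```text
time_s: 43.93
ee_pos: [0.5177, 0.1624, 0.0444]
eef_rot: [-3.141, 0.0, 1.351]
force: [0.1, -0.8, -0.9]
grip_width: 0.0156
grip_force: 45.0
```

Request:
carry_out --plan '[[[-2, 0, 0, 0, 0, 0, 0], [-2, 0, 0, 0, 0, 0, 0], [-2, 0, 0, 0, 0, 0, 0], [0, 0, 0, 0, 0, 0, 0]]]'

```text
time_s: 44.27
ee_pos: [0.5165, 0.1572, 0.0445]
eef_rot: [3.142, -0.0, 1.351]
force: [0.6, 2.2, -2.2]
grip_width: 0.0157
grip_force: 45.0
```

Request:
carry_out --plan '[[[-2, 0, 0, 0, 0, 0, 0], [-2, 0, 0, 0, 0, 0, 0], [0, 0, 0, 0, 0, 0, 0]]]'

```text
time_s: 44.52
ee_pos: [0.5156, 0.1531, 0.0445]
eef_rot: [3.142, 0.0, 1.351]
force: [-0.3, 0.2, -0.7]
grip_width: 0.0155
grip_force: 45.0
```

Request:
carry_out --plan '[[[-1.5, 0, 0, 0, 0, 0, 0], [-1.5, 0, 0, 0, 0, 0, 0], [0, 0, 0, 0, 0, 0, 0]]]'

```text
time_s: 44.77
ee_pos: [0.5149, 0.15, 0.0444]
eef_rot: [-3.141, 0.0, 1.351]
force: [-0.2, 0.4, -0.4]
grip_width: 0.0158
grip_force: 45.0
```

Request:
carry_out --plan '[[[-1.5, 0, 0, 0, 0, 0, 0], [-1, 0, 0, 0, 0, 0, 0], [0, 0, 0, 0, 0, 0, 0]]]'

```text
time_s: 45.02
ee_pos: [0.5144, 0.1477, 0.0444]
eef_rot: [-3.141, 0.0, 1.351]
force: [0.1, -0.2, -1.8]
grip_width: 0.0155
grip_force: 45.0
```

Request:
carry_out --plan '[[[-1.5, 0, 0, 0, 0, 0, 0], [-1, 0, 0, 0, 0, 0, 0], [0, 0, 0, 0, 0, 0, 0]]]'

```text
time_s: 45.27
ee_pos: [0.5145, 0.1465, 0.0449]
eef_rot: [3.14, -0.003, 1.351]
force: [1.1, 8.9, 0.7]
grip_width: 0.0153
grip_force: 45.0
```

Request:
carry_out --plan '[[[-1.5, 0, 0, 0, 0, 0, 0], [-1.5, 0, 0, 0, 0, 0, 0], [0, 0, 0, 0, 0, 0, 0]]]'

```text
time_s: 45.52
ee_pos: [0.5147, 0.1456, 0.0457]
eef_rot: [3.138, -0.007, 1.351]
force: [4.3, 24.3, 1.7]
grip_width: 0.0157
grip_force: 45.0
```

Request:
carry_out --plan '[[[-1.5, 0, 0, 0, 0, 0, 0], [-1.5, 0, 0, 0, 0, 0, 0], [0, 0, 0, 0, 0, 0, 0]]]'

```text
time_s: 45.77
ee_pos: [0.5149, 0.1445, 0.0466]
eef_rot: [3.136, -0.01, 1.35]
force: [6.5, 38.8, 5.2]
grip_width: 0.0155
grip_force: 45.1
```

Hard stop again. Retract and check the clip numerically.

Request:
carry_out --plan '[[[5, 0, 0, 0, 0, 0, 0], [10, 0, 0, 0, 0, 0, 0], [15, 0, 0, 0, 0, 0, 0], [20, 0, 0, 0, 0, 0, 0], [20, 0, 0, 0, 0, 0, 0], [20, 0, 0, 0, 0, 0, 0], [10, 0, -20, 0, 0, 0, 0], [10, 0, -20, 0, 0, 0, 0], [10, -20, -10, 0, 0, 0, 0], [10, -20, 0, 0, 0, 0, 0], [0, 0, 0, 0, 0, 0, 0], [0, 0, 0, 0, 0, 0, 0]]]'

```text
time_s: 46.77
ee_pos: [0.5015, 0.2762, 0.0944]
eef_rot: [-3.142, 0.0, 1.353]
force: [0.7, -0.9, -0.0]
grip_width: 0.0157
grip_force: 45.0
```

Run:
```python
from h import *
st();c=cam("top");np.savez("top2.npz",**c)
print(c["pixels"][196:203,353:368].max(2))
print("\n".join("".join(".#"[int(v<90)] for v in r) for r in c["pixels"][180:228,354:412].max(2)))
```

```text
46.77 [0.5015 0.2762 0.0944] [-3.142  0.     1.353] [ 0.7 -0.9 -0. ] 0.0157 45.0 [ 0.44  0.46  1.57 -0.    1.11  0.66]
[[142 133 128 130 131 127 124 112 110 117  96  61  62  60  58]
 [145 141 132 124 119 122 114  81  60  65  63  58  58  56  53]
 [145 145 140 128 115 119  97  56  60  60  63  61  53  53  51]
 [145 144 145 131 112 109  77  51  57  61  65  62  51  52  54]
 [146 144 146 131 115 119  73  41  49  55  58  58  52  50  55]
 [146 145 146 135 120 125  92  67  53  43  49  58  54  50  55]
 [145 143 139 120 115 126 121 106  86  65  56  59  56  49  52]]
..............###...............................#.........
............###...................................#.......
............##.....................................##.....
...........##........................................#....
..........#...........................................#...
.........#................................................
........#................#####.........................#..
.......#.................######...........................
......##................###..##..........................#
.....##.
[... 1592 characters left out ...]
........#####....#.................................
.##...........######....##................................
..##.........########..####..........####.................
..##.........##############.........######................
...##........##############.........###.###...............
...##.........############..........##...##...............
....##.........##########...........###.##................
.....##........##########...........######...............#
.....###......###########............####................#
......##......##########................................##
.......##.....###...###................................##.
........##............................................##..
```

Both clips are home at identical offsets. Return the fork to the mat.

Request:
carry_out --plan '[[[0, 0, 0, 0, 0, -0.1165, 0], [0, 0, 0, 0, 0, -0.1165, 0], [0, 0, 0, 0, 0, -0.1165, 0], [0, 0, 0, 0, 0, -0.1165, 0], [0, 0, 0, 0, 0, -0.1165, 0], [0, 0, 0, 0, 0, -0.1165, 0], [0, 0, 0, 0, 0, -0.1165, 0], [0, 0, 0, 0, 0, -0.1165, 0], [0, 0, 0, 0, 0, -0.1165, 0], [0, 0, 0, 0, 0, -0.1165, 0], [0, 0, 0, 0, 0, -0.1165, 0], [0, 0, 0, 0, 0, -0.1165, 0], [0, 0, 0, 0, 0, -0.1165, 0], [0, 0, 0, 0, 0, -0.1165, 0], [21, -21, 0, 0, 0, 0, 0], [21, -21, 0, 0, 0, 0, 0], [21, -21, 0, 0, 0, 0, 0], [0, 0, 0, 0, 0, 0, 0], [0, 0, 0, 0, 0, 0, 0]]]'

```text
time_s: 48.4
ee_pos: [0.4299, 0.2223, 0.0946]
eef_rot: [-3.142, 0.0, 2.981]
force: [-0.1, -1.0, -1.6]
grip_width: 0.0156
grip_force: 45.0
```

Request:
carry_out --plan '[[[0, 0, 20, 0, 0, 0, 0], [0, 0, 20, 0, 0, 0, 0], [0, 0, 20, 0, 0, 0, 0], [0, 0, 12, 0, 0, 0, 0], [0, 0, 5, 0, 0, 0, 0], [0, 0, 0, 0, 0, 0, 0]]]'

```text
time_s: 48.9
ee_pos: [0.4301, 0.223, 0.0164]
eef_rot: [-3.141, -0.001, 2.982]
force: [0.1, -1.0, -1.3]
grip_width: 0.0158
grip_force: 45.0
```

Request:
carry_out --plan '[[[0, 0, 1.5, 0, 0, 0, 0], [0, 0, 1.5, 0, 0, 0, 0], [0, 0, 0, 0, 0, 0, 0]]]'

```text
time_s: 49.15
ee_pos: [0.4302, 0.2232, 0.0149]
eef_rot: [3.141, 0.001, 2.982]
force: [0.2, -0.1, -0.6]
grip_width: 0.0157
grip_force: 45.0
```

Request:
carry_out --plan '[[[0, 0, 1.5, 0, 0, 0, 0], [0, 0, 0, 0, 0, 0, 0], [0, 0, 0, 0, 0, 0, 36], [0, 0, 0, 0, 0, 0, 36], [0, 0, 0, 0, 0, 0, 36], [0, 0, -15, 0, 0, 0, 36], [0, 0, -35, 0, 0, 0, 36], [0, 0, -35, 0, 0, 0, 36], [0, 0, -35, 0, 0, 0, 36], [0, 0, -30, 0, 0, 0, 36], [0, 0, 0, 0, 0, 0.117, 30], [0, 0, 0, 0, 0, 0.117, 30], [0, 0, 0, 0, 0, 0.117, 30], [0, 0, 0, 0, 0, 0.117, 30], [0, 0, 0, 0, 0, 0.117, 30], [0, 0, 0, 0, 0, 0, 30]]]'

```text
time_s: 50.48
ee_pos: [0.4297, 0.223, 0.1629]
eef_rot: [-3.142, -0.0, 2.391]
force: [-0.4, 0.3, 0.4]
grip_width: 0.0297
grip_force: 0.0
```

Request:
carry_out --plan '[[[-23, -15.5, 0, 0, 0, 0, 30], [-23, -15.5, 0, 0, 0, 0, 30], [-23, -15.5, 0, 0, 0, 0, 30], [-23, -15.5, 0, 0, 0, 0, 30], [-23, -15.5, 0, 0, 0, 0, 30], [-23, -15.5, 0, 0, 0, 0, 30], [-23, -15.5, 0, 0, 0, 0, 30], [-23, -15.5, 0, 0, 0, 0, 30], [0, 0, 0, 0, 0, 0, 30], [0, 0, 0, 0, 0, 0, 30]]]'

```text
time_s: 51.32
ee_pos: [0.481, 0.0063, 0.1628]
eef_rot: [-3.141, -0.0, 2.398]
force: [-0.0, 0.4, 0.1]
grip_width: 0.0299
grip_force: 0.0
```

Run:
```python
from h import *
o=st(); go(.483,.005,.051,137.4,o)
```

```text
51.32 [0.481  0.0063 0.1628] [-3.141 -0.     2.398] [-0.   0.4  0.1] 0.0299 0.0 [-0.06  0.19  1.76  0.    1.19 -0.89]
rotz rad 0.000  shift(after rot) x -2.3 y 0.4 z 111.8  from yaw 137.4
```

Request:
carry_out --plan '[[[-2, 0.4, 25, 0, 0, 0, 30], [0, 0, 25, 0, 0, 0, 30], [0, 0, 25, 0, 0, 0, 30], [0, 0, 20, 0, 0, 0, 30], [0, 0, 11, 0, 0, 0, 30], [0, 0, 4, 0, 0, 0, 30], [0, 0, 0, 0, 0, 0, 0], [0, 0, 0, 0, 0, 0, 0], [0, 0, 0, 0, 0, 0, 0], [0, 0, 0, 0, 0, 0, 0]]]' --squeeze 40

```text
time_s: 52.15
ee_pos: [0.4824, 0.0052, 0.054]
eef_rot: [-3.14, 0.001, 2.398]
force: [-8.8, -9.3, 8.6]
grip_width: 0.0119
grip_force: 40.0
```

Request:
carry_out --plan '[[[0, 0, 0, 0, 0, -0.07, 0], [0, 0, 0, 0, 0, -0.07, 0], [0, 0, 0, 0, 0, -0.07, 0], [0, 0, 0, 0, 0, -0.07, 0], [0, 0, 0, 0, 0, -0.07, 0], [0, 0, 0, 0, 0, -0.07, 0], [0, 0, 0, 0, 0, -0.07, 0], [0, 0, 0, 0, 0, -0.07, 0], [0, 0, 0, 0, 0, -0.07, 0], [0, 0, 0, 0, 0, -0.07, 0], [0, 0, 0, 0, 0, -0.07, 0], [0, 0, 0, 0, 0, -0.07, 0], [0, 0, 0, 0, 0, -0.07, 0], [0, 0, 0, 0, 0, -0.07, 0], [0, 0, 0, 0, 0, -0.065, 0], [0, 0, 0, 0, 0, 0, 0], [0, 0, 0, 0, 0, 0, 0]]]'

```text
time_s: 53.57
ee_pos: [0.4822, 0.0046, 0.054]
eef_rot: [-3.139, -0.002, -2.84]
force: [-9.6, -13.5, 6.7]
grip_width: 0.0119
grip_force: 40.0
```

Request:
carry_out --plan '[[[0, 0, 0, 0, 0, 0, 30], [0, 0, 0, 0, 0, 0, 30], [0, 0, 0, 0, 0, 0, 30], [0, 0, -20, 0, 0, 0, 30], [0, 0, -35, 0, 0, 0, 30], [0, 0, -35, 0, 0, 0, 30], [0, 0, -35, 0, 0, 0, 30], [0, 0, -35, 0, 0, 0, 30], [0, 0, -20, 0, 0, 0, 30], [0, 0, 0, 0, 0, 0, 30]]]'

```text
time_s: 54.4
ee_pos: [0.4842, 0.0062, 0.2379]
eef_rot: [-3.139, 0.007, -2.841]
force: [-0.4, 0.0, 0.9]
grip_width: 0.03
grip_force: 0.0
```

Run:
```python
from h import *
o=st(); go(.40,.35,.25,197.4,o)
```

```text
54.4 [0.4842 0.0062 0.2379] [-3.139  0.007 -2.841] [-0.4  0.   0.9] 0.03 0.0 [-0.06  0.12  1.66  0.    1.35 -1.93]
rotz rad -0.003  shift(after rot) x -22.4 y 353.2 z -12.1  from yaw -162.8
```

Move away and verify everything.

Request:
carry_out --plan '[[[-2, 35, 0, 0, 0, 0, 30], [-2, 35, 0, 0, 0, 0, 30], [-2, 35, 0, 0, 0, 0, 30], [-2, 35, 0, 0, 0, 0, 30], [-2, 35, 0, 0, 0, 0, 30], [-2, 35, 0, 0, 0, 0, 30], [-2, 35, 0, 0, 0, 0, 30], [-2, 35, 0, 0, 0, 0, 30], [-2, 35, 0, 0, 0, 0, 30], [-2, 35, 0, 0, 0, 0, 30], [0, 35, 0, 0, 0, 0, 30], [0, 35, 0, 0, 0, 0, 30], [0, 0, 0, 0, 0, 0, 30], [0, 0, 0, 0, 0, 0, 30]]]'

```text
time_s: 55.57
ee_pos: [0.3766, 0.4142, 0.2319]
eef_rot: [-3.141, -0.001, -2.838]
force: [-0.1, -0.2, -0.3]
grip_width: 0.0298
grip_force: 0.0
```

Run:
```python
from fork import *
o=st(); c,_=fork("top",90); fork("scene",90); g=c["pixels"].max(2)
print("\n".join("".join(".#"[int(v<90)] for v in r) for r in g[180:230,354:412]))
u=lambda a:np.array([np.cos(a),np.sin(a)])
for q in (-9,-6,-3,0,3,6,9):
    pts=[np.r_[np.array([.4815,.0037])+.045*u(np.radians(77.4+q+60*k)),.044] for k in range(6)]
    print(q,[int(g[int(round(y))-1:int(round(y))+2,int(round(x))-1:int(round(x))+2].mean()) for x,y in proj(c,pts)])
```

```text
55.57 [0.3766 0.4142 0.2319] [-3.141e+00 -1.000e-03 -2.838e+00] [-0.1 -0.2 -0.3] 0.0298 0.0 [ 0.77  0.3   1.45  0.    1.39 -1.11]
top blob [288, 186, 3, 24, 25] world [0.5127 0.2635]
top blob [301, 197, 14, 19, 148] world [0.4885 0.2138]
top blob [293, 239, 6, 7, 36] world [0.3913 0.2459]
top blob [305, 241, 6, 7, 36] world [0.386  0.2136]
scene blob [337, 231, 48, 26, 58] world [0.4032 0.1928]
scene blob [282, 240, 53, 24, 498] world [0.4714 0.2526]
scene blob [360, 251, 9, 10, 45] world [0.3852 0.2127]
scene blob [349, 261, 12, 9, 61] world [0.3906 0.2453]
...............#..........................................
.............##...................................#.......
............#......................................##.....
.....................................................#....
..........................................................
..........................................................
..........................##...........................#..
..........................................................
.........................................................#
....
[... 1942 characters left out ...]

....##..........#.######..........####....###.............
....###............#####...........#####.###..............
.....##.......#...######...........#########.............#
......##......###..####............#######..............#.
.......##.....###....#.............########.#.............
........##..........................########..............
........###..........................#####................
.........###............................##................
-9 [114, 100, 97, 109, 106, 107]
-6 [117, 116, 97, 107, 106, 109]
-3 [130, 131, 123, 126, 116, 121]
0 [143, 130, 135, 137, 130, 121]
3 [131, 116, 121, 137, 130, 123]
6 [108, 88, 98, 118, 111, 110]
9 [109, 88, 86, 117, 107, 104]
```

```bash
python3 -c "
from station import ctrl; print(ctrl.hand_in())"
```

```text
the job is handed in; nothing more can be done
None
```

I handed the job in: both clips on the bench (the third was absent) are pushed home on their own spindles, the table is clicked in with a bare spindle at the gate, the fork is back flat on its mat, and the tape roll, carton and dish pack were not touched.

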